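# Lay out washed wax-bench parts to dry

### The job

Put the washed parts up to dry: slide the plywood door of the jig fully open and leave it open, then seat each brass binding plate flat and square in a pocket of its own, fully home. Balance each cork block flat on top of a blue dome of its own so that it stays up there level and by itself. Leave the other things on the bench where they are.

Things in the scene. Friction and masses are not known exactly. Their poses are not given: they have to be found in the camera images.
- door (a joint): Sliding plywood door lying over the pockets of the jig, value in m: 0 shut, 0.150 fully open; it slides along the jig's +x (away from the robot). Stiff-running (about 1.5 N), stays where left. Starts at 0 to 0.02.
- door_grip (a point): Top middle of the dark wooden grip bar on the door: a bar 70 mm long across the sliding direction (along the jig's y), 16 mm thick along the jig's x, standing 34 mm above the door panel. Its top is 68 mm above the bench. It moves with the door.
- jig: Fixed grey and plywood jig box, 290 mm long (x from -70 to +220 mm of its origin), 214 mm wide (y), with side runners 36 mm high; origin on the bench under the middle of the two pockets; its x axis is the door's sliding direction. The pocket walls' top is 22 mm above the bench, the door panel (140 x 186 mm) lies at 24 to 34 mm above the bench and covers both pockets when shut.
- pocket0 (a point): Floor centre of right (jig -y) pocket in the jig: a rectangle 106 mm along the jig's x and 76 mm along its y, 10 mm deep, floor 12 mm above the bench.
- pocket1 (a point): Floor centre of left (jig +y) pocket in the jig: a rectangle 106 mm along the jig's x and 76 mm along its y, 10 mm deep, floor 12 mm above the bench.
- plate0: Brass binding plate, 100 x 70 x 8 mm (x, y, z), 0.4 kg, with a raised rib in the middle to hold it by: 60 mm along x, 16 mm thick along y, 24 mm high above the plate (top 32 mm above the underside). Origin: centre of the underside. Either way round fits a pocket (3 mm play each side).
- plate1: Brass binding plate, 100 x 70 x 8 mm (x, y, z), 0.4 kg, with a raised rib in the middle to hold it by: 60 mm along x, 16 mm thick along y, 24 mm high above the plate (top 32 mm above the underside). Origin: centre of the underside. Either way round fits a pocket (3 mm play each side).
- cork0: Cork polishing block, 90 x 56 x 26 mm (x, y, z), about 60 g. Origin: centre of the underside. Three or four are present.
- cork1: Cork polishing block, 90 x 56 x 26 mm (x, y, z), about 60 g. Origin: centre of the underside. Three or four are present.
- cork2: Cork polishing block, 90 x 56 x 26 mm (x, y, z), about 60 g. Origin: centre of the underside. Three or four are present.
- cork3: Cork polishing block, 90 x 56 x 26 mm (x, y, z), about 60 g. Origin: centre of the underside. Three or four are present.
- dome0_top (a point): Top point of a fixed blue half-ball drying dome, radius 55 mm, 55 mm high above the bench, with a thin steel foot ring of radius 58 mm.
- dome1_top (a point): Top point of a fixed blue half-ball drying dome, radius 55 mm, 55 mm high above the bench, with a thin steel foot ring of radius 58 mm.
- dome2_top (a point): Top point of a fixed blue half-ball drying dome, radius 55 mm, 55 mm high above the bench, with a thin steel foot ring of radius 58 mm.
- dome3_top (a point): Top point of a fixed blue half-ball drying dome, radius 55 mm, 55 mm high above the bench, with a thin steel foot ring of radius 58 mm.
- buckle: Black ski boot buckle, 80 x 36 x 14 mm, bystander. Origin: under its middle.
- basket: Red plastic pole basket with black hub, diameter 92 mm, 28 mm high, bystander. Origin: under its middle.
- brake: Bent steel ski brake, about 150 x 75 x 12 mm, bystander. Origin: near its middle, on the bench.
- scraper: Orange plastic wax scraper, 70 x 130 x 5 mm, bystander. Origin: under its middle.
- brush: Brush lying on the bench, about 200 x 42 x 20 mm, bystander. Origin: under its middle.
There are look-alikes about, which are no part of the job. What is shaped like the cork3 but green, purple or red is not meant.

How it is judged:
On the way, in this order (a step that is already met when the one before it is completed fails the run):
1. the plywood door is slid open (value of joint door above 0.13 m), for 0.2 s.
2. every brass plate present is seated in a pocket (((horizontal distance between plate0 and pocket0 below 0.007 m and z of plate0 in the frame of pocket0 below 0.003 m) or (horizontal distance between plate0 and pocket1 below 0.007 m and z of plate0 in the frame of pocket1 below 0.003 m)) and angle between each of plate0, plate1's own z axis and vertical below 0.06 rad and angle between the x axis of each of plate0, plate1 and the x axis of jig, either way round below 0.12 rad and ((horizontal distance between plate1 and pocket0 below 0.007 m and z of plate1 in the frame of pocket0 below 0.003 m) or (horizontal distance between plate1 and pocket1 below 0.007 m and z of plate1 in the frame of pocket1 below 0.003 m))), for 0.2 s.
At the end, for the whole second after the job is handed in: Door open over 130 mm; each plate within 7 mm of a pocket centre, underside within 3 mm of its floor, level to 0.06 and square to 0.12 rad; each cork on a dome, underside centre within 20 mm of the top point, level to 0.26 rad, untouched; all still (0.03 m/s) (all of step 2 and value of joint door above 0.13 m and linear speed of each of plate0, plate1, cork0, cork1, cork2, cork3 below 0.03 m/s and ((horizontal distance between cork0 and dome0_top below 0.02 m and z of cork0 in the frame of dome0_top above -0.012 m) or (horizontal distance between cork0 and dome1_top below 0.02 m and z of cork0 in the frame of dome1_top above -0.012 m) or (horizontal distance between cork0 and dome2_top below 0.02 m and z of cork0 in the frame of dome2_top above -0.012 m) or (horizontal distance between cork0 and dome3_top below 0.02 m and z of cork0 in the frame of dome3_top above -0.012 m)) and angle between each of cork0, cork1, cork2, cork3's own z axis and vertical below 0.26 rad and contact force between each of cork0, cork1, cork2, cork3 and the fingers below 0.05 N and ((horizontal distance between cork1 and dome0_top below 0.02 m and z of cork1 in the frame of dome0_top above -0.012 m) or (horizontal distance between cork1 and dome1_top below 0.02 m and z of cork1 in the frame of dome1_top above -0.012 m) or (horizontal distance between cork1 and dome2_top below 0.02 m and z of cork1 in the frame of dome2_top above -0.012 m) or (horizontal distance between cork1 and dome3_top below 0.02 m and z of cork1 in the frame of dome3_top above -0.012 m)) and ((horizontal distance between cork2 and dome0_top below 0.02 m and z of cork2 in the frame of dome0_top above -0.012 m) or (horizontal distance between cork2 and dome1_top below 0.02 m and z of cork2 in the frame of dome1_top above -0.012 m) or (horizontal distance between cork2 and dome2_top below 0.02 m and z of cork2 in the frame of dome2_top above -0.012 m) or (horizontal distance between cork2 and dome3_top below 0.02 m and z of cork2 in the frame of dome3_top above -0.012 m)) and ((horizontal distance between cork3 and dome0_top below 0.02 m and z of cork3 in the frame of dome0_top above -0.012 m) or (horizontal distance between cork3 and dome1_top below 0.02 m and z of cork3 in the frame of dome1_top above -0.012 m) or (horizontal distance between cork3 and dome2_top below 0.02 m and z of cork3 in the frame of dome2_top above -0.012 m) or (horizontal distance between cork3 and dome3_top below 0.02 m and z of cork3 in the frame of dome3_top above -0.012 m))).
It fails at once if one of the other things on the bench is pushed more than 50 mm from its place (distance of any of buckle, basket, brake, scraper, brush from where it was at the start of the episode above 0.05 m).
Of cork0, cork1, cork2, cork3 only 3 to 4 are there at a start; the rules pass over those that are not, and their reading is None.
At some moment in a run one of plate0, plate1 may be knocked a few centimetres aside while the robot is not near it.
Once in a run the grip may slacken for a moment while it holds something.
It also fails if it takes over 192 s, if anything falls off the work surface, if the arm or the gripper's body presses on something with over 40 N, if the wrist force passes 120 N, or if a joint passes its speed limit or range.

### The arm

A 6-joint arm with a two-finger parallel gripper is mounted at the origin on the work surface. World frame = base frame: x ahead of the robot, y to its left, z up, the work surface at z = 0. Lengths are in m, angles in rad, forces in N, time in s.
With the tool pointing down it reaches from about 0.4 to 0.825 m from the base axis. Payload 7 kg.
Tool frame: the origin (TCP) lies at the very end of the fingers, on their centre line; the grasp point (between the pads) lies 19 mm behind it; z points along the fingers, y is the line along which they close (so a half turn about z gives the same grasp; the last joint's range is limited). The gripper opens to 88 mm and grips with 3 to 60 N. Pads are 19 mm wide; open, the fingers measure 130 mm over their backs; the gripper's body (78 mm by 193 mm) begins 47 mm behind the grasp point.
Start: joints at [-0.931, 0.359, 0.012, 0, -1.224, -0.288], TCP at [0.233, -0.634, 0.227] pointing down, gripper open.
Joint ranges: [-3.07, 3.07], [-1.43, 2.12], [-1.02, 1.25], [-3.03, 1.67], [-3.05, -0], [-3.03, 3.03]. Speed limits (rad/s): [2.39, 2.39, 3.01, 3.14, 3.14, 3.14].

### API

Orientations are given as a unit quaternion [x, y, z, w].
In Python, from rig import arm gives the robot as it stands.
- The arm moves only by the shell command python3 -m jog 'ROWS' [FORCE]. ROWS is JSON, one flat list of numbers, 7 for each row, row after row: the shift along the tool's x, y, z in mm, then the turn, a rotation vector about the tool's x, y, z in rad, then the gripper's target within -1 to 1 (fully open at 1, half-way at 0, shut at -1). In form: [x, y, z, rx, ry, rz, claw, x, y, z, rx, ry, rz, claw, ...]. A call has 1 to 12 rows; each row is the pose to reach, as a shift and turn from the pose commanded when the call began, along the tool's axes at that moment; what a row does not reach only later rows make up. A row lasts 1/8 s, in which the tool goes at most 62.5 mm and 10.7 degrees, less where a joint would pass 70% of its speed; a pose out of reach is approached as far as the arm can. A call with a gripper value outside its range is refused whole. The fingers move at their own pace and stop on an object; FORCE is the grip in N (left out, the last holds). Time passes only in rows, so rows that repeat a pose let the fingers close. It gives the time, the measured TCP pose, the force, the opening and the grip force at its end, in the units of the state.
- arm.state(): the state, without advancing time (a new reading comes with each control period).
- arm.capture(name): name is "scene" or "top"; returns (picture, depth): 480x640x3 uint8, red, green, blue; 480x640 float32, m along the optical axis (not along the pixel's ray), 0 where there is no reading.
- arm.camera_params(name): a dict with "intrinsics" (3x3 intrinsics, pixels), "pose" (4x4, takes a point from camera to world coordinates). Camera axes: x right, y down, z forward; pixel columns grow to the right and rows downward; lengths in m; the calibration is good to about 2 mm. A picture is of the moment at which its call begins. camera_params takes no time and is no camera call.
- arm.hand_in(): hands the job in; it is judged then, once.
The state is a dict: "t": time; "joints": joint angles; "qd": joint speeds; "joint_torque": joint torques, N m; "ee_pos": TCP position; "ee_rot": TCP orientation; "force": force on the tool from outside, world axes, zero at the start; "moment": the same for the moment, N m; "opening": finger opening in m; "gripper_force": force on a finger pad.
Only numpy, scipy, OpenCV 4.12 (cv2) and the standard library are available. Lean on these libraries where they do the work, as an engineer would, in place of code of your own. Each camera call takes 0.05 s, during which the arm holds its last target. There are 200 camera calls.

## Working session

There is one attempt and no reset: what is moved stays moved. The work goes in short steps, Python scripts to look and compute and a shell command to move; the robot and the scene stay as the last step left them, time stands still between calls to the robot, and variables do not carry over. Pictures are saved under pics/ and viewed, at most 14 in all, crops included, and the job is handed in when it is done.

```bash
ls; mkdir -p pics
python3 - <<'E'
from rig import arm
import cv2,numpy as np
s=arm.state();print(s['t'],s['ee_pos'],s['ee_rot'],s['opening'])
for n in('scene','top'):
    p,d=arm.capture(n);cv2.imwrite(f'pics/{n}0.png',p[...,::-1]);np.savez(f'{n}0.npz',p=p,d=d)
    c=arm.camera_params(n);print(n,np.round(c['intrinsics'],1).tolist(),np.round(c['pose'],3).tolist(),(d>0).mean())
E
```

```text
pics
0.0 [ 0.23238464 -0.63320069  0.22561175] [-1.74941579e-01  9.84578450e-01  8.14288054e-04 -2.36097702e-04] 0.0877654258595249
scene [[565.5, 0.0, 310.7], [0.0, 565.5, 243.2], [0.0, 0.0, 1.0]] [[-0.323, 0.628, -0.708, 1.409], [0.946, 0.212, -0.244, 0.374], [-0.003, -0.749, -0.662, 0.99], [0.0, 0.0, 0.0, 1.0]] 0.9959602864583333
top [[516.4, 0.0, 325.4], [0.0, 516.4, 241.8], [0.0, 0.0, 1.0]] [[-0.012, -0.985, 0.174, 0.203], [-1.0, 0.011, -0.006, 0.062], [0.004, -0.174, -0.985, 1.612], [0.0, 0.0, 0.0, 1.0]] 0.99599609375
```

View pics/top0.png

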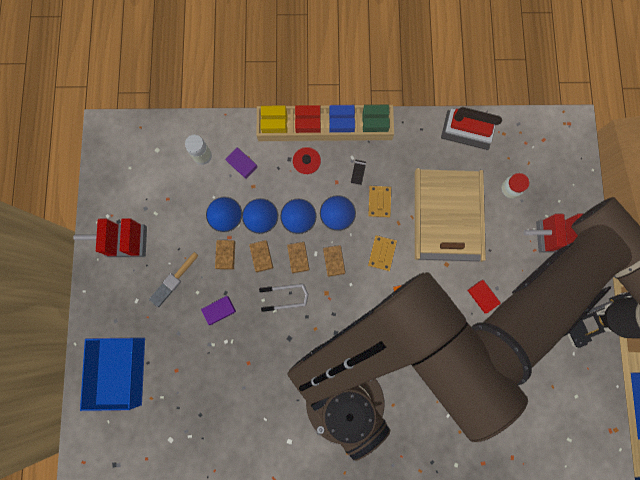

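View pics/scene0.png

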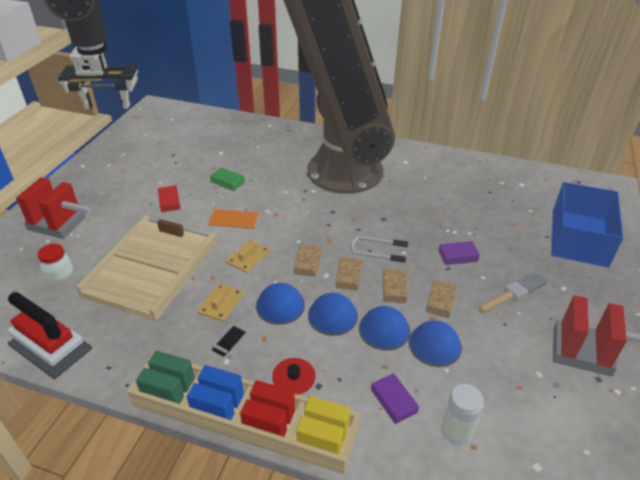

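```bash
cat > h.py <<'E'
from rig import arm
import cv2,numpy as np
def cap(n,name=None):
    p,d=arm.capture(n)
    if name: cv2.imwrite(f'pics/{name}.png',p[...,::-1])
    return p,d
def ray(n,uv):
    c=arm.camera_params(n);K=np.array(c['intrinsics']);T=np.array(c['pose'])
    uv=np.atleast_2d(uv).astype(float)
    r=np.c_[uv,np.ones(len(uv))]@np.linalg.inv(K).T@T[:3,:3].T
    return T[:3,3],r
def plane(n,uv,z):
    o,r=ray(n,uv);return o+r*((z-o[2])/r[:,2])[:,None]
def cloud(n,d):
    v,u=np.mgrid[:480,:640];o,r=ray(n,np.c_[u.ravel(),v.ravel()])
    return (o+r*d.ravel()[:,None]).reshape(480,640,3)
def tri(uva,uvb):   # top, scene -> point, gap
    o1,r1=ray('top',uva);o2,r2=ray('scene',uvb);r1,r2=r1[0],r2[0]
    s=np.linalg.lstsq(np.c_[r1,-r2],o2-o1,rcond=None)[0]
    a,b=o1+s[0]*r1,o2+s[1]*r2;return (a+b)/2,np.linalg.norm(a-b)
def proj(n,P):
    c=arm.camera_params(n);K=np.array(c['intrinsics']);T=np.array(c['pose'])
    q=(np.atleast_2d(P)-T[:3,3])@T[:3,:3]@K.T;return q[:,:2]/q[:,2:]
def rect(pts):  # centre, long, short, yaw of long axis in (-pi/2,pi/2]
    (c,(w,h),a)=cv2.minAreaRect((np.asarray(pts)[:,:2]*1000).astype(np.float32))
    a=np.deg2rad(a)
    if w<h: w,h,a=h,w,a+np.pi/2
    return np.array(c)/1000,w,h,(a+np.pi/2)%np.pi-np.pi/2
def face(n,d,c,z,tol=.006,rad=.075):
    "points of the level face at height z within rad of c"
    P=cloud(n,d);m=(d>0)&(abs(P[...,2]-z)<tol)&(np.hypot(P[...,0]-c[0],P[...,1]-c[1])<rad)
    k,l,s,_=cv2.connectedComponentsWithStats(m.astype(np.uint8))
    if k<2: return None
    i=1+np.argmax(s[1:,4]);q=P[l==i];return (*rect(q),np.median(q[:,2]),q[:,:2].mean(0),len(q))
def dome(n,d,c):
    P=cloud(n,d);q=P[(d>0)&(P[...,2]>.02)&(P[...,2]<.06)&(np.hypot(P[...,0]-c[0],P[...,1]-c[1])<.055)]
    s=np.linalg.lstsq(np.c_[2*q,np.ones(len(q))],(q**2).sum(1),rcond=None)[0]
    return s[:3],np.sqrt(s[3]+s[:3]@s[:3])
E
cat > m1.py <<'E'
from h import *
np.set_printoptions(precision=4,suppress=True)
D={n:np.load(n+'0.npz') for n in('top','scene')}
seed=dict(c0=(225,254),c1=(261,257),c2=(298,257),c3=(334,261),p0=(380,201),p1=(382,253),grip=(452,246),d0=(224,214),d1=(260,216),d2=(298,216),d3=(338,213))
for k,uv in seed.items():
    c=cloud('top',D['top']['d'])[uv[1],uv[0]]
    for n in D:
        d=D[n]['d']
        if k[0]=='d': 
            s,r=dome(n,d,c);print(k,n,s,r)
        else:
            for z in dict(c=[.026],p=[.008,.032],g=[.068])[k[0]]:
                f=face(n,d,c,z,rad=.04 if z==.032 or k=='grip' else .075); print(k,n,z,f and [np.round(x,4) for x in f])
E
python3 m1.py
```

```text
c0 top 0.026 [array([0.4497, 0.3673]), np.float64(88.3644), np.float64(56.5424), np.float64(-0.0338), np.float64(0.0249), array([0.4496, 0.3664]), np.int64(471)]
c0 scene 0.026 [array([0.4532, 0.3667]), np.float64(96.0057), np.float64(55.8392), np.float64(-0.0351), np.float64(0.0257), array([0.456 , 0.3668]), np.int64(700)]
c1 top 0.026 [array([0.4444, 0.2539]), np.float64(90.1279), np.float64(56.3211), np.float64(0.2354), np.float64(0.0252), array([0.4443, 0.2537]), np.int64(432)]
c1 scene 0.026 [array([0.4463, 0.2535]), np.float64(96.9216), np.float64(55.7865), np.float64(0.2136), np.float64(0.0258), array([0.4493, 0.2541]), np.int64(660)]
c2 top 0.026 [array([0.4389, 0.1385]), np.float64(89.3029), np.float64(55.5555), np.float64(0.1611), np.float64(0.0251), array([0.4383, 0.1381]), np.int64(444)]
c2 scene 0.026 [array([0.4416, 0.1386]), np.float64(95.6601), np.float64(55.9184), np.float64(0.1617), np.float64(0.0259), array([0.4441, 0.1392]), np.int64(611)]
c3 top 0.026 [array([0.4271, 0.0267]), np.float64(89.911), np.float64(55.4325), np.float64(0.1525), np.float64(0.0251), array(
[... 1571 characters left out ...]
 np.float64(66.3268), np.float64(16.7699), np.float64(1.5661), np.float64(0.0669), array([ 0.4642, -0.3341]), np.int64(108)]
grip scene 0.068 [array([ 0.4657, -0.3347]), np.float64(68.4038), np.float64(20.8191), np.float64(1.5658), np.float64(0.0673), array([ 0.4681, -0.334 ]), np.int64(139)]
d0 top [0.5818 0.3743 0.0051] 0.05023580781759409
d0 scene [0.5838 0.3746 0.0044] 0.05123955742775619
d1 top [0.5752 0.2598 0.0055] 0.05022523249578878
d1 scene [0.5774 0.2598 0.0036] 0.051830251924636174
d2 top [0.5738 0.1381 0.0044] 0.05073766410966275
d2 scene [0.5755 0.1381 0.0044] 0.0513403274092478
d3 top [0.5827 0.0126 0.0059] 0.04980649531284639
d3 scene [0.5842 0.0127 0.0042] 0.0513987198670122
```

Run:
```python
import cv2
t=cv2.imread('pics/top0.png')[155:320,195:520];s=cv2.imread('pics/scene0.png')
cv2.imwrite('pics/crop1.png',cv2.resize(t,None,fx=2.4,fy=2.4,interpolation=cv2.INTER_CUBIC))
```

```text
(no output)
```

View pics/crop1.png

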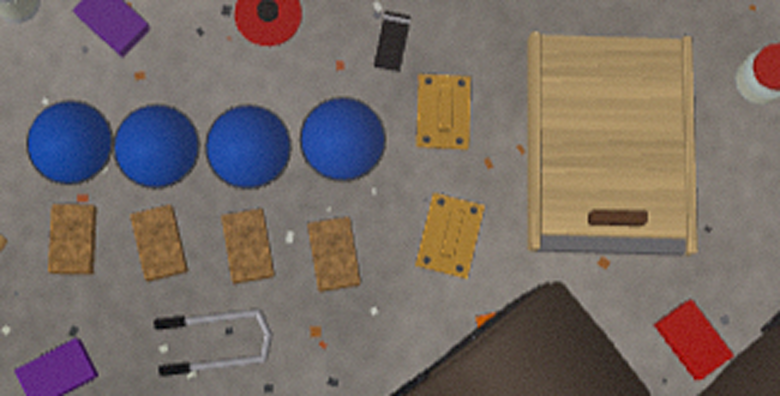

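The crop and pictures show:
- **Corks:** four speckled brown ones at top px (225,254), (261,257), (298,257) and (334,261).
- **Look-alikes, not meant:** purple blocks at (241,162) and (218,310), red at (484,296), and green at scene px (228,178).
- **Domes:** (224,214), (260,216), (298,216) and (338,213).
- **Brass plates:** (380,201) and (382,253).
- **Door grip:** (452,246), seen at 67 mm height in both views, against 68 mm given.

Next I plan the approach behind the grip bar.

```bash
cat > go.py <<'E'
# usage: go.py x y z yaw [x y z yaw ...]   yaw = tool x axis in world, rad (mod pi, nearest)
import sys,numpy as np
from rig import arm
from scipy.spatial.transform import Rotation as R
s=arm.state();p=np.array(s['ee_pos']);r=R.from_quat(s['ee_rot']);x=r.apply([1,0,0]);y0=np.arctan2(x[1],x[0])
print('t %.2f'%s['t'],'pos',np.round(p*1000,1),'yaw %.3f'%y0,'open %.1f'%(s['opening']*1000),'F',np.round(s['force'],1),'q1,q6',np.round([s['joints'][0],s['joints'][5]],2))
a=list(map(float,sys.argv[1:]))
for i in range(0,len(a),4):
    t=np.array(a[i:i+3])/1000 if max(map(abs,a[i:i+3]))>5 else np.array(a[i:i+3])
    yaw=y0+(a[i+3]-y0+np.pi/2)%np.pi-np.pi/2
    T=R.from_matrix(np.c_[[np.cos(yaw),np.sin(yaw),0],[np.sin(yaw),-np.cos(yaw),0],[0,0,-1]])
    d=r.inv().apply(t-p)*1000;print(np.round(d,1).tolist(),np.round((r.inv()*T).as_rotvec(),3).tolist())
E
python3 go.py 435 -334 150 0 435 -334 46 0
```

```text
t 0.10 pos [ 232.4 -633.3  225.7] yaw -2.790 open 87.9 F [ 1.   0.8 -0.7] q1,q6 [-0.93 -0.29]
[-293.3, 211.0, 76.0] [0.001, -0.0, 0.352]
[-293.3, 210.9, 180.0] [0.001, -0.0, 0.352]
```

```bash
python3 -m jog '[-293,211,76,0,0,0.352,-1,-293,211,76,0,0,0.352,-1,-293,211,76,0,0,0.352,-1,-293,211,76,0,0,0.352,-1,-293,211,76,0,0,0.352,-1,-293,211,76,0,0,0.352,-1,-293,211,76,0,0,0.352,-1,-293,211,180,0,0,0.352,-1,-293,211,180,0,0,0.352,-1,-293,211,180,0,0,0.352,-1,-293,211,180,0,0,0.352,-1]'; python3 go.py 435 -334 46 0 580 -334 46 0
```

```text
t: 1.48
ee_pos: [0.4356, -0.3355, 0.0479]
ee_rot: [0.0, 1.0, -0.0, 0.001]
force: [0.6, -0.0, 0.8]
opening: 0.0006
gripper_force: 0.0
t 1.48 pos [ 435.6 -335.5   47.9] yaw 3.141 open 0.6 F [ 0.6 -0.   0.8] q1,q6 [-0.3  -1.27]
[0.6, 1.5, 1.9] [-0.001, 0.001, -0.0]
[-144.4, 1.5, 2.1] [-0.001, 0.001, -0.0]
```

```bash
python3 -m jog '[-15,1,0,0,0,0,-1,-30,1,0,0,0,0,-1,-50,1,0,0,0,0,-1,-70,1,0,0,0,0,-1,-90,1,0,0,0,0,-1,-105,1,0,0,0,0,-1,-120,1,0,0,0,0,-1,-130,1,0,0,0,0,-1,-135,1,0,0,0,0,-1,-140,1,0,0,0,0,-1,-140,1,0,0,0,0,-1]'
python3 - <<'E'
from h import *
p,d=cap('top','top1');print(face('top',d,(.59,-.334),.068,rad=.06))
p,d=cap('scene','scene1')
E
```

```text
t: 2.85
ee_pos: [0.5754, -0.3335, 0.0467]
ee_rot: [0.0, 1.0, -0.0, 0.0]
force: [0.2, 0.3, 0.3]
opening: 0.0001
gripper_force: 0.0
(array([ 0.59423376, -0.30731052]), 12.099492073059082, 3.951111316680908, np.float64(0.1221926884526423), np.float64(0.06576323724443245), array([ 0.59451656, -0.30740302]), 8)
```

```bash
python3 -m jog '[-6,0,0,0,0,0,-1,-10,0,0,0,0,0,-1,-10,0,0,0,0,0,-1]'; python3 -m jog '[-4,0,0,0,0,0,-1,-6,0,0,0,0,0,-1,-6,0,0,0,0,0,-1]'
```

```text
t: 3.32
ee_pos: [0.5782, -0.3335, 0.0465]
ee_rot: [0.001, 1.0, 0.001, -0.006]
force: [-20.4, 1.5, 14.7]
opening: 0.0003
gripper_force: 10.3
t: 3.7
ee_pos: [0.5783, -0.3334, 0.0463]
ee_rot: [0.002, 1.0, 0.002, -0.011]
force: [-36.9, 2.6, 26.8]
opening: 0.0008
gripper_force: 18.5
```

The door hit its end stop: about 131 mm of travel with the force rising. I'll back off and measure the open jig.

```bash
python3 -m jog '[40,0,0,0,0,0,-1,40,0,-100,0,0,0,-1,40,0,-120,0,0,0,-1,100,-100,-120,0,0,0,-1,150,-250,-120,0,0,0,-1,180,-300,-120,0,0,0,-1,180,-300,-120,0,0,0,-1,180,-300,-120,0,0,0,-1,180,-300,-120,0,0,0,-1]'
cat > m2.py <<'E'
from h import *
np.set_printoptions(precision=4,suppress=True)
import sys
tag=sys.argv[1]
for n in('top','scene'):
    p,d=cap(n,n+tag);np.savez(f'{n}{tag}.npz',p=p,d=d)
    f=lambda c,z,rad,tol=.006:[np.round(x,4) for x in face(n,d,c,z,tol,rad) or []]
    print(n,'rib0',f((.619,-.123),.032,.06));print(n,'rib1',f((.452,-.126),.032,.06))
    print(n,'grip',f((.595,-.334),.068,.06))
    for y in(-.29,-.38): print(n,'pocket floor',y,f((.53,y),.012,.065,.004))
    P=cloud(n,d);m=(d>0)&(abs(P[...,2]-.036)<.004)&(abs(P[...,1]+.335)<.125)&(P[...,0]>.42)&(P[...,0]<.8)
    k,l,s,_=cv2.connectedComponentsWithStats(m.astype(np.uint8))
    for i in range(1,k):
        if s[i,4]>80:print(n,'z36',[np.round(x,4) for x in rect(P[l==i])],s[i,4])
E
python3 m2.py 2
```

```text
t: 4.82
ee_pos: [0.4087, -0.6366, 0.1659]
ee_rot: [0.002, 1.0, -0.0, -0.0]
force: [-0.3, 0.3, -0.5]
opening: 0.0002
gripper_force: 0.0
top rib0 [array([ 0.6187, -0.123 ]), np.float64(59.2953), np.float64(16.3827), np.float64(-0.0496), np.float64(0.0312), array([ 0.6188, -0.1226]), np.int64(85)]
top rib1 [array([ 0.4518, -0.1261]), np.float64(59.917), np.float64(16.2503), np.float64(-0.2598), np.float64(0.0309), array([ 0.4515, -0.126 ]), np.int64(91)]
top grip [array([ 0.5946, -0.3399]), np.float64(68.7446), np.float64(17.3951), np.float64(1.4852), np.float64(0.0666), array([ 0.5945, -0.3406]), np.int64(99)]
top pocket floor -0.29 [array([ 0.5283, -0.3062]), np.float64(96.7856), np.float64(64.0171), np.float64(0.8904), np.float64(0.0117), array([ 0.5224, -0.3017]), np.int64(286)]
top pocket floor -0.38 [array([ 0.508 , -0.3813]), np.float64(85.865), np.float64(82.1435), np.float64(-0.1003), np.float64(0.0116), array([ 0.5092, -0.3841]), np.int64(421)]
top z36 [array([ 0.6255, -0.3419]), np.float64(215.2056), np.float64(180.1063), np.float64(1.5386)] 1505
top z36 [array([ 0.5044, -0.4
[... 328 characters left out ...]
64(-0.3022), np.float64(0.0314), array([ 0.4549, -0.1254]), np.int64(134)]
scene grip [array([ 0.5981, -0.3414]), np.float64(72.8315), np.float64(18.8979), np.float64(1.4845), np.float64(0.0674), array([ 0.5987, -0.3394]), np.int64(168)]
scene pocket floor -0.29 [array([ 0.5045, -0.299 ]), np.float64(78.2426), np.float64(72.5794), np.float64(-0.0789), np.float64(0.0126), array([ 0.5064, -0.298 ]), np.int64(501)]
scene pocket floor -0.38 [array([ 0.5024, -0.3876]), np.float64(74.9217), np.float64(72.6603), np.float64(1.5003), np.float64(0.0125), array([ 0.5042, -0.3868]), np.int64(450)]
scene z36 [array([ 0.5732, -0.3404]), np.float64(294.6653), np.float64(219.0578), np.float64(-0.0446)] 3594
```

Run:
```python
import cv2
t=cv2.imread('pics/top2.png')[140:280,360:530];cv2.imwrite('pics/crop2.png',cv2.resize(t,None,fx=4,fy=4,interpolation=cv2.INTER_CUBIC))
```

```text
(no output)
```

View pics/crop2.png

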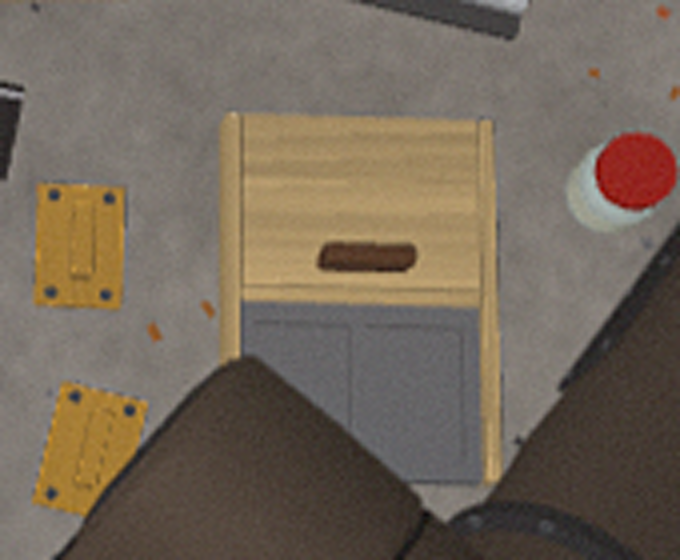

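The door is open: the grip is at crop px (367,256), with both pockets showing below it at (300,360) and (410,390), partly hidden by the arm. I'll go over the far plate, crop px (80,245), which also clears the view.

```bash
python3 go.py 619.5 -123 180 -0.045 619.5 -123 60 -0.045
```

```text
t 4.92 pos [ 409.5 -635.4  165.8] yaw 3.138 open 0.5 F [ 0.3  0.9 -0.6] q1,q6 [-0.74 -0.83]
[-208.4, 513.0, -14.1] [0.0, -0.0, 0.042]
[-208.5, 513.0, 105.9] [0.0, -0.0, 0.042]
```

```bash
python3 -m jog '[-208,513,-14,0,0,0.042,-0.1,-208,513,-14,0,0,0.042,-0.1,-208,513,-14,0,0,0.042,-0.1,-208,513,-14,0,0,0.042,-0.1,-208,513,-14,0,0,0.042,-0.1,-208,513,-14,0,0,0.042,-0.1,-208,513,-14,0,0,0.042,-0.1,-208,513,-14,0,0,0.042,-0.1,-208,513,-14,0,0,0.042,-0.1,-208,513,-14,0,0,0.042,-0.1,-208,513,-14,0,0,0.042,-0.1,-208,513,-14,0,0,0.042,-0.1]'; python3 go.py 619.5 -123 60 -0.045 619.5 -123 10.5 -0.045; python3 m2.py 3
python3 - <<'E'
import cv2
t=cv2.imread('pics/top3.png')[140:280,360:530];cv2.imwrite('pics/crop3.png',cv2.resize(t,None,fx=4,fy=4,interpolation=cv2.INTER_CUBIC))
E
```

```text
t: 6.42
ee_pos: [0.6185, -0.121, 0.1807]
ee_rot: [0.021, 1.0, 0.0, 0.0]
force: [-0.6, 0.0, -0.4]
opening: 0.0396
gripper_force: 0.0
t 6.42 pos [ 618.5 -121.   180.7] yaw 3.099 open 39.6 F [-0.6  0.  -0.4] q1,q6 [ 0.12 -1.73]
[-1.1, -2.0, 120.7] [0.0, 0.0, 0.002]
[-1.1, -2.0, 170.2] [0.0, 0.0, 0.002]
top rib0 [array([ 0.6192, -0.1232]), np.float64(58.802), np.float64(16.2773), np.float64(-0.0558), np.float64(0.0309), array([ 0.617 , -0.1226]), np.int64(84)]
top rib1 [array([ 0.4511, -0.1262]), np.float64(59.114), np.float64(15.9881), np.float64(-0.28), np.float64(0.031), array([ 0.4505, -0.1258]), np.int64(86)]
top grip [array([ 0.5941, -0.3401]), np.float64(68.4145), np.float64(17.0794), np.float64(1.4902), np.float64(0.0669), array([ 0.5954, -0.3408]), np.int64(95)]
top pocket floor -0.29 [array([ 0.5086, -0.2941]), np.float64(85.939), np.float64(82.3456), np.float64(-0.0505), np.float64(0.0115), array([ 0.5094, -0.2954]), np.int64(419)]
top pocket floor -0.38 [array([ 0.5108, -0.3844]), np.float64(91.5688), np.float64(79.8247), np.float64(-0.0503), np.float64(0.0114), array([ 0.509
[... 490 characters left out ...]
4(-0.2251), np.float64(0.0316), array([ 0.4557, -0.1258]), np.int64(130)]
scene grip [array([ 0.5964, -0.3397]), np.float64(73.3394), np.float64(22.7107), np.float64(1.5362), np.float64(0.0674), array([ 0.5985, -0.3393]), np.int64(161)]
scene pocket floor -0.29 [array([ 0.5048, -0.2983]), np.float64(78.2694), np.float64(71.3681), np.float64(-0.0368), np.float64(0.0123), array([ 0.5057, -0.2981]), np.int64(501)]
scene pocket floor -0.38 [array([ 0.5036, -0.3887]), np.float64(73.8012), np.float64(72.9895), np.float64(-0.0165), np.float64(0.0122), array([ 0.5045, -0.3869]), np.int64(441)]
scene z36 [array([ 0.5734, -0.3398]), np.float64(292.6205), np.float64(219.0131), np.float64(-0.0534)] 3584
```

View pics/crop3.png

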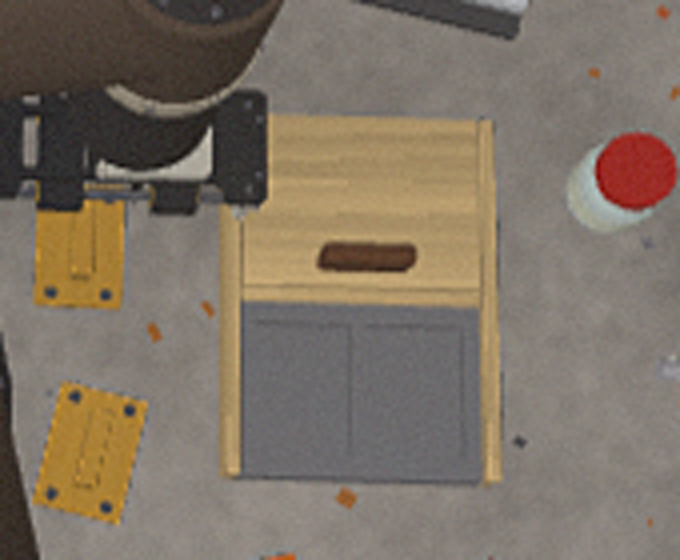

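The pockets are open and unobstructed, at crop px about (300,390) and (414,390). I'll rectify both views onto the rim plane (z = 22 mm) to read the pocket edges accurately.

```bash
cat > ortho.py <<'E'
from h import *
def ortho(n,p,o,yaw,z,X=(-75,75),Y=(-110,110),s=3):
    gx,gy=np.meshgrid(np.arange(X[1],X[0],-1/s),np.arange(Y[1],Y[0],-1/s),indexing='ij') # rows: +x up; cols: +y left
    c,si=np.cos(yaw),np.sin(yaw)
    P=np.c_[(o[0]+(c*gx-si*gy)/1000).ravel(),(o[1]+(si*gx+c*gy)/1000).ravel(),np.full(gx.size,z)]
    uv=proj(n,P).astype(np.float32)
    return cv2.remap(p,uv[:,0].reshape(gx.shape),uv[:,1].reshape(gx.shape),cv2.INTER_CUBIC)
if __name__=='__main__':
    out=[]
    for n in('top','scene'):
        p=np.load(n+'3.npz')['p'];im=cv2.cvtColor(ortho(n,p,(.4984,-.3363),-.05,.022),cv2.COLOR_RGB2GRAY).astype(float)
        im=cv2.GaussianBlur(im,(0,0),1.5)
        g=np.clip((im-70)*2.2,0,255).astype(np.uint8)
        g=cv2.copyMakeBorder(g,0,6,0,0,cv2.BORDER_CONSTANT,value=255)
        out.append(g)
        # profiles: along y (mean over x -40..30), along x (mean over each pocket)
        col=im[int((75-30)*3):int((75+45)*3)].mean(0);dy=np.diff(col,prepend=col[0])
        pk=[i for i in range(2,len(dy)-2) if abs(dy[i])==abs(dy[i-2:i+3]).max() and abs(dy[i])>.35]
        print(n,'y edges',[(round(110-i/3,1),round(dy[i],1)) for i in pk])
        for nm,y0,y1 in(('left',20,70),('right',-70,-20)):
            r=im[:,int((110-y1)*3):int((110-y0)*3)].mean(1);dx=np.diff(r,prepend=r[0])
            pk=[i for i in range(2,len(dx)-2) if abs(dx[i])==abs(dx[i-2:i+3]).max() and abs(dx[i])>.35]
            print(n,nm,'x edges',[(round(75-i/3,1),round(dx[i],1)) for i in pk])
    g=np.vstack(out);cv2.imwrite('pics/ortho3.png',cv2.resize(g,None,fx=.65,fy=.65,interpolation=cv2.INTER_AREA) if g.shape[0]>600 else g);print(g.shape)
E
python3 ortho.py
```

```text
top y edges [(109.0, np.float64(-0.5)), (104.7, np.float64(1.5)), (101.0, np.float64(0.7)), (96.7, np.float64(1.7)), (93.0, np.float64(-8.0)), (89.3, np.float64(3.5)), (86.3, np.float64(-0.4)), (9.0, np.float64(-1.3)), (5.0, np.float64(1.6)), (1.3, np.float64(-0.4)), (-79.3, np.float64(-1.4)), (-83.0, np.float64(1.2)), (-91.3, np.float64(-0.4)), (-96.0, np.float64(2.4)), (-99.7, np.float64(1.6)), (-107.0, np.float64(1.2)), (-109.0, np.float64(-2.1))]
top left x edges [(74.0, np.float64(0.6)), (66.3, np.float64(-3.4)), (51.0, np.float64(-1.1)), (45.3, np.float64(0.7)), (-72.3, np.float64(-2.8))]
top right x edges [(67.0, np.float64(-3.5)), (61.0, np.float64(0.4)), (52.0, np.float64(-1.4)), (47.0, np.float64(1.0)), (-68.0, np.float64(0.4)), (-72.0, np.float64(-2.7))]
scene y edges [(97.7, np.float64(0.4)), (90.7, np.float64(-0.9)), (85.0, np.float64(-1.5)), (-97.0, np.float64(1.6)), (-107.7, np.float64(0.5))]
scene left x edges [(65.3, np.float64(-2.6)), (-47.3, np.float64(-0.8)), (-55.7, np.float64(1.0)), (-65.0, np.float64(-0.7))]
scene right x edges [(73.7, np.float64(-0.7)), (64.0, np.float64(0.6)), (51.7, np.float64(2.3)), (-47.0, np.float64(-1.3)), (-56.3, np.float64(1.2)), (-72.3, np.float64(1.0))]
(912, 660)
```

View pics/ortho3.png

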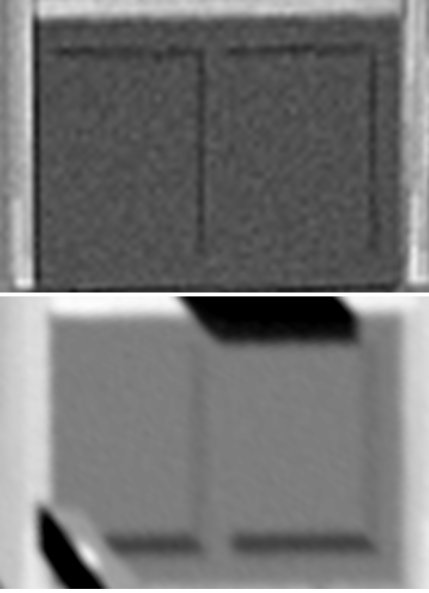

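Both views agree on the jig frame. Origin is about (0.495, -0.3365), yaw -0.043, pocket rim edges within 0.5 mm of the 106 x 76 size, and the pocket spacing is 88 mm. That puts pocket1 at (0.497, -0.292) and pocket0 at (0.493, -0.381). Next I grasp the far plate.

```bash
python3 -m jog '[-1,-2,60,0,0,0,-0.1,-1,-2,120,0,0,0,-0.1,-1,-2,150,0,0,0,-0.1,-1,-2,165,0,0,0,-0.1,-1,-2,170,0,0,0,-0.1,-1,-2,170,0,0,0,-0.1,-1,-2,170,0,0,0,-0.1]' 35; python3 -m jog '[0,0,0,0,0,0,-1,0,0,0,0,0,0,-1,0,0,0,0,0,0,-1,0,0,0,0,0,0,-1,0,0,0,0,0,0,-1]' 35 ; python3 go.py  619.5 -123 10.5 -0.045
```

```text
t: 7.4
ee_pos: [0.6209, -0.1227, 0.012]
ee_rot: [0.021, 1.0, 0.0, 0.001]
force: [-1.1, -1.1, -0.4]
opening: 0.0394
gripper_force: 0.0
t: 8.02
ee_pos: [0.62, -0.1227, 0.0108]
ee_rot: [0.021, 1.0, -0.0, 0.0]
force: [-1.3, 0.1, 4.1]
opening: 0.0156
gripper_force: 34.9
t 8.03 pos [ 620.  -122.7   10.8] yaw 3.100 open 15.6 F [-1.3  0.1  4.1] q1,q6 [ 0.11 -1.73]
[0.5, -0.4, 0.3] [-0.0, 0.0, 0.003]
```

```bash
python3 -m jog '[0,0,-30,0,0,0,-1,0,0,-80,0,0,0,-1,0,0,-80,0,0,0,-1,0,0,-80,0,0,0,-1]'; python3 go.py 497.8 -292.4 60 -0.043
```

```text
t: 8.52
ee_pos: [0.6188, -0.1225, 0.0895]
ee_rot: [0.021, 1.0, 0.0, -0.001]
force: [-0.3, 0.5, -5.0]
opening: 0.0158
gripper_force: 34.9
t 8.53 pos [ 618.8 -122.5   89.5] yaw 3.099 open 15.8 F [-0.3  0.5 -5. ] q1,q6 [ 0.11 -1.73]
[113.6, -175.0, 29.6] [0.001, -0.002, 0.0]
```

```bash
python3 -m jog '[30,-50,0,0,0,0,-1,70,-100,0,0,0,0,-1,95,-145,0,0,0,0,-1,114,-175,0,0,0,0,-1,114,-175,20,0,0,0,-1,114,-175,30,0,0,0,-1,114,-175,30,0,0,0,-1]'
cat > look.py <<'E'
# look at held plate over pocket: ortho of plate top face at its height and top views
import sys
from ortho import *
tag,z=sys.argv[1],float(sys.argv[2]);o=(.4952,-.3365)
ims=[]
for n in('top','scene'):
    p,d=cap(n,n+tag);np.savez(f'{n}{tag}.npz',p=p,d=d)
    P=cloud(n,d);hsv=cv2.cvtColor(p,cv2.COLOR_RGB2HSV)
    m=(hsv[...,0]>17)&(hsv[...,0]<28)&(hsv[...,1]>150)&(abs(P[...,2]-z)<.006)&(P[...,0]>.42)&(P[...,0]<.6)&(P[...,1]<-.22)&(P[...,1]>-.45)
    if m.sum()>20:
        q=P[m];print(n,'brass at plate height',[np.round(x,4) for x in rect(q)],np.median(q[:,2]).round(4),m.sum())
    uv=proj(n,[[.495,-.335,.03]])[0].astype(int);ims.append(cv2.resize(p[uv[1]-50:uv[1]+50,uv[0]-65:uv[0]+65,::-1],None,fx=3.8,fy=3.8,interpolation=cv2.INTER_CUBIC)[:,:390*1])
cv2.imwrite(f'pics/look{tag}.png',np.hstack(ims))
E
python3 go.py 497.8 -292.4 60 -0.043; python3 look.py 4 0.057
```

```text
t: 9.4
ee_pos: [0.4975, -0.2921, 0.0587]
ee_rot: [0.021, 1.0, 0.0, -0.002]
force: [-0.6, -0.4, -3.6]
opening: 0.0158
gripper_force: 34.9
t 9.40 pos [ 497.5 -292.1   58.7] yaw 3.100 open 15.8 F [-0.6 -0.4 -3.6] q1,q6 [-0.19 -1.42]
[-0.3, -0.3, -1.3] [0.001, -0.004, 0.001]
top brass at plate height [array([ 0.4911, -0.2899]), np.float64(90.0897), np.float64(68.0933), np.float64(-0.0465)] 0.0554 159
```

View pics/look4.png

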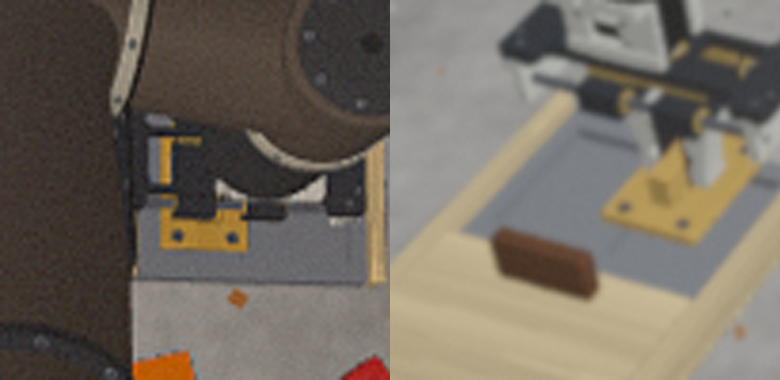

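The plate hangs level over the left pocket: top view, crop px (205,230). The camera puts it within about 2 mm of the target. I'll lower it slowly and watch the force.

```bash
python3 -m jog '[0,-1,15,0,0,0,-1,0,-1,25,0,0,0,-1,0,-1,28,0,0,0,-1,0,-1,31,0,0,0,-1,0,-1,33,0,0,0,-1,0,-1,35,0,0,0,-1,0,-1,36,0,0,0,-1,0,-1,36,0,0,0,-1]'; python3 go.py
```

```text
t: 10.5
ee_pos: [0.4986, -0.2937, 0.0246]
ee_rot: [0.021, 1.0, -0.0, 0.0]
force: [-0.4, -0.8, -4.2]
opening: 0.016
gripper_force: 34.9
t 10.50 pos [ 498.6 -293.7   24.6] yaw 3.099 open 16.0 F [-0.4 -0.8 -4.2] q1,q6 [-0.19 -1.42]
```

It is inside the pocket without touching, so I lower it the last 2 mm and release.

```bash
python3 -m jog '[0,0,2,0,0,0,-1,0,0,3,0,0,0,-1,0,0,3,0,0,0,-1]'; python3 -m jog '[0,0,0,0,0,0,-0.1,0,0,0,0,0,0,-0.1,0,0,0,0,0,0,-0.1,0,0,-60,0,0,0,-0.1,0,0,-100,0,0,0,-0.1,0,0,-100,0,0,0,-0.1]'; python3 go.py 453 -126 120 -0.265 453 -126 10.5 -0.265
```

```text
t: 10.88
ee_pos: [0.4988, -0.2938, 0.0228]
ee_rot: [0.021, 1.0, -0.0, 0.0]
force: [-2.8, 2.7, 8.8]
opening: 0.0159
gripper_force: 34.9
t: 11.62
ee_pos: [0.5008, -0.2944, 0.1252]
ee_rot: [0.021, 1.0, -0.001, 0.003]
force: [-1.0, -0.4, -0.2]
opening: 0.0395
gripper_force: 0.0
t 11.62 pos [ 500.8 -294.4  125.2] yaw 3.100 open 39.5 F [-1.  -0.4 -0.2] q1,q6 [-0.19 -1.42]
[54.8, 166.3, 4.6] [-0.001, 0.007, 0.223]
[55.6, 166.5, 114.1] [-0.001, 0.007, 0.223]
```

```bash
python3 -m jog '[0,0,0,0,0,0.223,-0.1,0,0,0,0,0,0.223,-0.1]'; python3 m2.py 5 | grep rib; python3 look.py 5 0.020
python3 - <<'E'
from h import *
for n in('top','scene'):
    d=np.load(n+'5.npz')['d']
    print(n,[np.round(x,4) for x in face(n,d,(.497,-.2924),.044,rad=.05) or []])
E
python3 go.py 453 -126 120 -0.265 453 -126 10.5 -0.265
```

```text
t: 11.88
ee_pos: [0.4981, -0.2936, 0.1208]
ee_rot: [0.133, 0.991, 0.0, -0.001]
force: [-0.4, 1.2, 0.4]
opening: 0.0395
gripper_force: 0.0
top rib0 []
top rib1 []
scene rib0 []
scene rib1 [array([ 0.4535, -0.1259]), np.float64(61.5036), np.float64(19.1553), np.float64(-0.2543), np.float64(0.032), array([ 0.4552, -0.1255]), np.int64(131)]
top brass at plate height [array([ 0.496 , -0.2935]), np.float64(95.9821), np.float64(67.8825), np.float64(-0.0543)] 0.019 270
top [array([ 0.4819, -0.2926]), np.float64(28.7606), np.float64(14.0027), np.float64(-0.0731), np.float64(0.0423), array([ 0.4802, -0.2929]), np.int64(38)]
scene [array([ 0.4996, -0.294 ]), np.float64(64.4564), np.float64(19.7958), np.float64(-0.06), np.float64(0.0437), array([ 0.5009, -0.293 ]), np.int64(131)]
t 12.07 pos [ 498.4 -293.7  121. ] yaw 2.879 open 39.3 F [ 0.2  0.2 -0.1] q1,q6 [-0.19 -1.64]
[87.3, 150.2, 1.1] [-0.0, -0.001, 0.003]
[87.2, 150.2, 110.6] [-0.0, -0.001, 0.003]
```

View pics/look5.png

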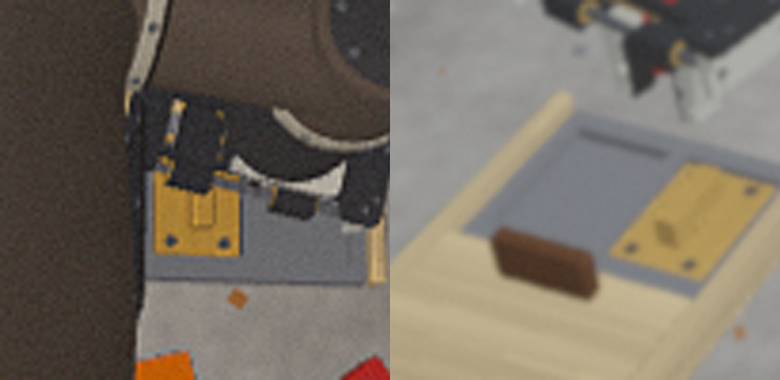

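The plate is seated: scene crop px (700,215), top face about 19–20 mm, yaw -0.05. The second plate's rib hasn't moved, so I go and grasp it.

```bash
python3 -m jog '[40,70,0,0,0,0,-0.1,87,150,0,0,0,0,-0.1,87,150,0,0,0,0,-0.1,87,150,0,0,0,0,-0.1,87,150,50,0,0,0,-0.1,87,150,90,0,0,0,-0.1,87,150,105,0,0,0,-0.1,87,150,110,0,0,0,-0.1,87,150,110,0,0,0,-0.1,87,150,110,0,0,0,-0.1]' 35;  python3 go.py  453 -126 10.5 -0.262
```

```text
t: 13.32
ee_pos: [0.4546, -0.1263, 0.0123]
ee_rot: [0.132, 0.991, 0.0, 0.001]
force: [0.3, 0.8, -0.0]
opening: 0.0392
gripper_force: 0.0
t 13.32 pos [ 454.6 -126.3   12.3] yaw 2.877 open 39.2 F [ 0.3  0.8 -0. ] q1,q6 [ 0.15 -1.98]
[1.6, -0.2, 1.8] [0.0, 0.001, -0.003]
```

```bash
python3 -m jog '[1,0,1,0,0,0,-0.1,1,0,1,0,0,0,-1,1,0,1,0,0,0,-1,1,0,1,0,0,0,-1,1,0,1,0,0,0,-1,1,0,1,0,0,0,-1]' 35 ;  python3 go.py; python3 -m jog '[0,0,-30,0,0,0,-1,0,0,-80,0,0,0,-1,0,0,-80,0,0,0,-1,0,0,-80,0,0,0,-1]'; python3 go.py 493.5 -381 90 -0.043
```

```text
t: 14.08
ee_pos: [0.453, -0.1259, 0.0107]
ee_rot: [0.132, 0.991, 0.0, 0.0]
force: [-1.2, -0.3, 2.4]
opening: 0.0157
gripper_force: 35.0
t 14.07 pos [ 453.  -125.9   10.7] yaw 2.876 open 15.7 F [-1.2 -0.3  2.4] q1,q6 [ 0.15 -1.99]
t: 14.58
ee_pos: [0.4519, -0.1258, 0.0897]
ee_rot: [0.133, 0.991, 0.0, -0.001]
force: [0.5, 1.0, -5.8]
opening: 0.0157
gripper_force: 35.0
t 14.57 pos [ 451.9 -125.8   89.7] yaw 2.876 open 15.7 F [ 0.5  1.  -5.8] q1,q6 [ 0.15 -1.99]
[-107.2, -235.3, -0.5] [0.0, -0.001, -0.223]
```

```bash
python3 -m jog '[-20,-50,0,0,0,-0.1,-1,-50,-110,0,0,0,-0.223,-1,-80,-170,0,0,0,-0.223,-1,-108,-235,0,0,0,-0.223,-1,-108,-235,0,0,0,-0.223,-1,-108,-235,20,0,0,-0.223,-1,-108,-235,35,0,0,-0.223,-1,-108,-235,35,0,0,-0.223,-1,-108,-235,35,0,0,-0.223,-1]'; python3 go.py 494.5 -381 34 -0.043; python3 look.py 6 0.052
```

```text
t: 15.7
ee_pos: [0.4959, -0.3806, 0.0558]
ee_rot: [0.021, 1.0, -0.0, -0.0]
force: [-0.3, -0.4, -4.8]
opening: 0.0159
gripper_force: 35.0
t 15.70 pos [ 495.9 -380.6   55.8] yaw 3.100 open 15.9 F [-0.3 -0.4 -4.8] q1,q6 [-0.34 -1.27]
[1.4, -0.4, 21.8] [-0.0, -0.0, 0.002]
top brass at plate height [array([ 0.4873, -0.3775]), np.float64(89.9811), np.float64(66.9028), np.float64(0.0133)] 0.0491 146
```

```bash
python3 -m jog '[1,-1,10,0,0,0,-1,1,-1,20,0,0,0,-1,1,-1,23,0,0,0,-1,1,-1,26,0,0,0,-1,1,-1,29,0,0,0,-1,1,-1,31,0,0,0,-1,1,-1,31,0,0,0,-1]'; python3 go.py
```

```text
t: 16.68
ee_pos: [0.4942, -0.3822, 0.0291]
ee_rot: [0.02, 1.0, -0.001, 0.0]
force: [-12.4, 11.8, 34.8]
opening: 0.016
gripper_force: 35.0
t 16.68 pos [ 494.2 -382.2   29.1] yaw 3.101 open 16.0 F [-12.4  11.8  34.8] q1,q6 [-0.35 -1.27]
```

Contact came early, with the force pointing to -x and +y: it is touching the far and right rims. I'll lift, shift 2 mm back and left, and retry.

```bash
python3 -m jog '[0,0,-12,0,0,0,-1,2,2,-12,0,0,0,-1,2,2,-12,0,0,0,-1]'; python3 look.py 7 0.044; python3 -m jog '[0,0,4,0,0,0,-1,0,0,8,0,0,0,-1,0,0,11,0,0,0,-1,0,0,14,0,0,0,-1,0,0,16,0,0,0,-1,0,0,16,0,0,0,-1]'
```

```text
t: 17.05
ee_pos: [0.4929, -0.3798, 0.0361]
ee_rot: [0.021, 1.0, -0.0, 0.0]
force: [1.7, -1.4, -2.9]
opening: 0.0156
gripper_force: 35.0
t: 17.9
ee_pos: [0.4943, -0.3801, 0.0265]
ee_rot: [0.02, 1.0, -0.001, 0.002]
force: [-9.0, 15.0, 45.2]
opening: 0.016
gripper_force: 35.0
```

View pics/look7.png

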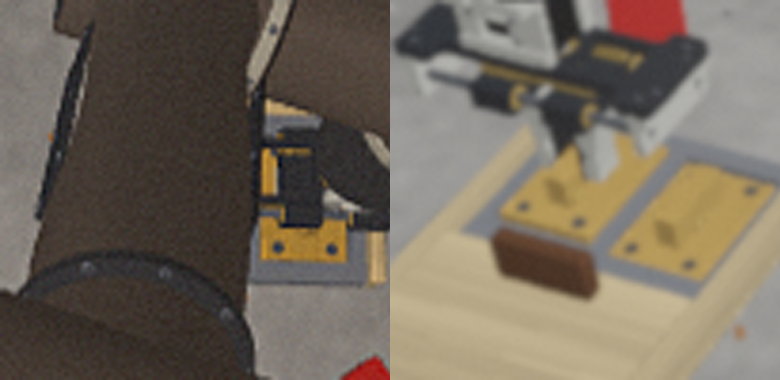

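```bash
python3 -m jog '[0,0,-14,0,0,0,-1,0,0,-14,0,0,0,-1,0,0,-14,0,0,0,-1]'; python3 go.py
cat > cmp.py <<'E'
from h import *
import sys
tag=sys.argv[1]
for n in('top','scene'):
    p,d=cap(n,n+tag);np.savez(f'{n}{tag}.npz',p=p,d=d);P=cloud(n,d);hsv=cv2.cvtColor(p,cv2.COLOR_RGB2HSV)
    b=(hsv[...,0]>14)&(hsv[...,0]<28)&(hsv[...,1]>125)&(d>0)&(P[...,0]>.43)&(P[...,0]<.58)
    for nm,y0,y1 in(('seated',-.335,-.25),('held',-.43,-.342)):
        m=b&(P[...,1]>y0)&(P[...,1]<y1);z=P[...,2]
        if m.sum()<20: continue
        h,e=np.histogram(z[m],bins=np.arange(0,.1,.002));print(n,nm,'z hist',[(round(e[i]*1000),int(h[i])) for i in range(len(h)) if h[i]>8])
        zz=e[np.argmax(h)]+.001
        for z0,t in((zz,.005),(zz+.024,.005)):
            q=P[m&(abs(z-z0)<t)]
            if len(q)>15:
                A=np.c_[q[:,:2],np.ones(len(q))];s=np.linalg.lstsq(A,q[:,2],rcond=None)[0]
                print('   ',[np.round(x,4) for x in rect(q)],'n',len(q),'slope',np.round(s[:2],3))
E
python3 cmp.py 8
```

```text
t: 18.27
ee_pos: [0.4937, -0.3803, 0.0349]
ee_rot: [0.021, 1.0, -0.0, 0.001]
force: [5.6, 0.4, 4.0]
opening: 0.0159
gripper_force: 35.0
t 18.27 pos [ 493.7 -380.3   34.9] yaw 3.100 open 15.9 F [5.6 0.4 4. ] q1,q6 [-0.34 -1.27]
top held z hist [(20, 9), (22, 25), (24, 32), (26, 52), (28, 46), (30, 38), (32, 17)]
    [array([ 0.4856, -0.3803]), np.float64(92.314), np.float64(70.4997), np.float64(-0.0561)] n 193 slope [-0.01  -0.001]
scene seated z hist [(16, 12), (18, 83), (20, 79), (22, 50), (24, 15), (28, 10), (30, 11), (32, 10), (34, 16), (36, 12), (40, 17), (42, 27), (44, 25), (46, 13)]
    [array([ 0.4974, -0.2939]), np.float64(92.3814), np.float64(62.6335), np.float64(0.0013)] n 229 slope [0.008 0.008]
    [array([ 0.5033, -0.2936]), np.float64(59.2021), np.float64(19.0982), np.float64(-0.0462)] n 90 slope [ 0.011 -0.047]
scene held z hist [(24, 22), (26, 81), (28, 85), (30, 29), (32, 9), (48, 13), (50, 12), (52, 12)]
    [array([ 0.496 , -0.3779]), np.float64(90.4992), np.float64(66.9225), np.float64(-0.0558)] n 226 slope [-0.023  0.003]
    [array([ 0.5074, -0.3805]), np.float64(33.999), np.float64(15.8149), np.float64(0.0342)] n 42 slope [-0.018  0.016]
```

The plate has slipped about 5 mm down in the grip: its top is at 27 mm with the TCP at 35. So the earlier contact was the pocket floor. I'll lower to the floor and release.

```bash
python3 -m jog '[0,0,3,0,0,0,-1,0,0,6,0,0,0,-1,0,0,7,0,0,0,-1,0,0,7,0,0,0,-1]'; python3 -m jog '[0,0,0,0,0,0,-0.1,0,0,0,0,0,0,-0.1,0,0,0,0,0,0,-0.1,0,0,-60,0,0,0,-0.1,0,0,-120,0,0,0,-0.1,60,60,-120,0,0,0,-0.1,90,150,-120,0,0,0,-0.1,90,250,-120,0,0,0,-0.1,90,350,-120,0,0,0,-0.1,90,350,-120,0,0,0,-0.1,90,350,-120,0,0,0,-0.1]'; python3 go.py; sed -i "s/'held',-.43,-.342/'second',-.43,-.335/" cmp.py; python3 cmp.py 9; python3 look.py 10 0.02; python3 m2.py 11|grep grip
```

```text
t: 18.88
ee_pos: [0.4943, -0.3806, 0.031]
ee_rot: [0.02, 1.0, -0.001, 0.001]
force: [-1.7, 9.4, 31.6]
opening: 0.0158
gripper_force: 35.0
t: 20.25
ee_pos: [0.4168, -0.0248, 0.1475]
ee_rot: [0.021, 1.0, -0.0, -0.0]
force: [1.8, 0.3, -0.3]
opening: 0.0394
gripper_force: 0.0
t 20.25 pos [416.8 -24.8 147.5] yaw 3.099 open 39.4 F [ 1.8  0.3 -0.3] q1,q6 [ 0.42 -2.03]
top seated z hist [(10, 10), (12, 28), (14, 60), (16, 116), (18, 106), (20, 97), (22, 63), (24, 31), (26, 14), (36, 9), (38, 13), (40, 10), (42, 22), (44, 24), (46, 14)]
    [array([ 0.4976, -0.2943]), np.float64(98.8893), np.float64(67.8298), np.float64(-0.0422)] n 407 slope [ 0.004 -0.   ]
    [array([ 0.498 , -0.2929]), np.float64(59.9282), np.float64(15.1812), np.float64(-0.0469)] n 78 slope [-0.002 -0.043]
top second z hist [(14, 17), (16, 28), (18, 50), (20, 79), (22, 85), (24, 73), (26, 67), (28, 57), (30, 33), (32, 24), (34, 14), (40, 9), (42, 17), (44, 15), (46, 20), (48, 27), (50, 11)]
    [array([ 0.4889, -0.3799]), np.float64(97.3545), np.float64(69.7918), np.float64(-0.0202)] n 354 slope [-0.043  0.002]
    [array
[... 722 characters left out ...]
]
    [array([ 0.4934, -0.3788]), np.float64(96.2197), np.float64(64.9855), np.float64(-0.0221)] n 293 slope [-0.07   0.003]
    [array([ 0.4939, -0.3804]), np.float64(57.5838), np.float64(18.9913), np.float64(-0.0786)] n 110 slope [-0.075  0.012]
top brass at plate height [array([ 0.4936, -0.3379]), np.float64(157.5221), np.float64(101.5821), np.float64(1.4929)] 0.0203 758
top grip [array([ 0.5951, -0.3401]), np.float64(67.8082), np.float64(17.8577), np.float64(1.4808), np.float64(0.0672), array([ 0.5945, -0.3386]), np.int64(102)]
scene grip [array([ 0.5965, -0.3407]), np.float64(70.0503), np.float64(20.6185), np.float64(1.5219), np.float64(0.0673), array([ 0.5984, -0.3398]), np.int64(157)]
```

View pics/look10.png

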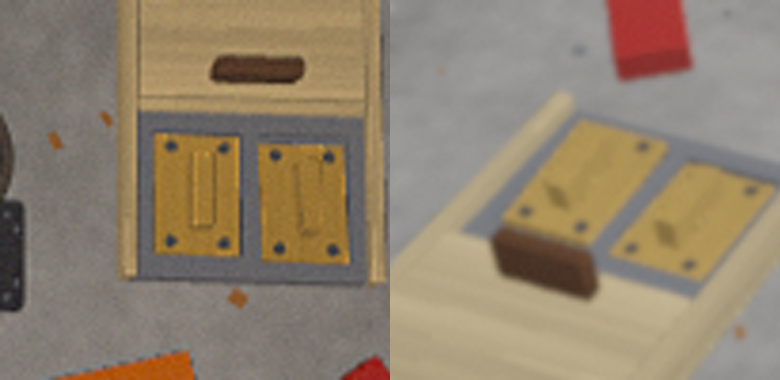

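The right plate (top crop px (302,205)) sits pitched, its near end up on the near rim: slope -0.05, about 4 mm too far toward -x. The left plate is fine. I'll regrasp the right one and shift it +x.

```bash
python3 go.py 492.5 -380 147 -0.043 492.5 -380 29 -0.043
```

```text
t 20.55 pos [417.1 -27.  147.2] yaw 3.099 open 39.8 F [ 0.2 -0.4 -0. ] q1,q6 [ 0.41 -2.03]
[-90.3, -349.5, 0.3] [-0.0, -0.001, 0.001]
[-90.4, -349.5, 118.3] [-0.0, -0.001, 0.001]
```

```bash
python3 -m jog '[-90,-350,0,0,0,0,-0.1,-90,-350,0,0,0,0,-0.1,-90,-350,0,0,0,0,-0.1,-90,-350,0,0,0,0,-0.1,-90,-350,0,0,0,0,-0.1,-90,-350,0,0,0,0,-0.1,-90,-350,0,0,0,0,-0.1,-90,-350,50,0,0,0,-0.1,-90,-350,95,0,0,0,-0.1,-90,-350,112,0,0,0,-0.1,-90,-350,117,0,0,0,-0.1,-90,-350,117,0,0,0,-0.1]' 35; python3 -m jog '[0,0,0,0,0,0,-1,0,0,0,0,0,0,-1,0,0,0,0,0,0,-1,0,0,0,0,0,0,-1]' 40; python3 go.py; python3 -m jog '[0,0,-4,0,0,0,-1,0,0,-8,0,0,0,-1,-2,0,-8,0,0,0,-1,-4,0,-8,0,0,0,-1,-4,0,-8,0,0,0,-1]'; python3 go.py; python3 cmp.py 12|grep -A2 second
```

```text
t: 22.05
ee_pos: [0.4932, -0.3804, 0.0317]
ee_rot: [0.021, 1.0, -0.0, 0.001]
force: [1.3, -0.1, 1.1]
opening: 0.0398
gripper_force: 0.0
t: 22.55
ee_pos: [0.493, -0.38, 0.0313]
ee_rot: [0.021, 1.0, -0.0, 0.0]
force: [-1.9, 1.0, 5.9]
opening: 0.0155
gripper_force: 40.0
t 22.55 pos [ 493.  -380.    31.3] yaw 3.100 open 15.5 F [-1.9  1.   5.9] q1,q6 [-0.34 -1.27]
t: 23.18
ee_pos: [0.4967, -0.38, 0.0383]
ee_rot: [0.021, 1.0, 0.0, -0.0]
force: [0.2, 0.2, -3.6]
opening: 0.0159
gripper_force: 40.0
t 23.18 pos [ 496.7 -380.    38.3] yaw 3.099 open 15.9 F [ 0.2  0.2 -3.6] q1,q6 [-0.34 -1.27]
top second z hist [(26, 11), (28, 27), (30, 29), (32, 64), (34, 45), (36, 33), (38, 15)]
    [array([ 0.4882, -0.3797]), np.float64(90.4486), np.float64(69.8727), np.float64(-0.0732)] n 198 slope [-0.033 -0.013]
scene seated z hist [(16, 24), (18, 62), (20, 99), (22, 41), (24, 14), (26, 10), (30, 13), (32, 11), (34, 13), (36, 10), (38, 12), (40, 15), (42, 29), (44, 30), (46, 11)]
--
scene second z hist [(24, 19), (26, 44), (28, 49), (30, 63), (32, 29), (34, 29), (40, 11), (46, 9), (52, 17), (54, 15)]
    [array([ 0.5016, -0.3783]), np.float64(85.1782), np.float64(66.0499), np.float64(-0.0047)] n 214 slope [-0.076  0.01 ]
    [array([ 0.5133, -0.3794]), np.float64(34.3809), np.float64(18.3676), np.float64(-0.0733)] n 48 slope [-0.055  0.022]
```

Over the pocket the plate is centred, near edge at 0.443 against the wall at 0.440, but pitched 0.055 in the grip. I'll tilt the tool to level it, then lower.

```bash
python3 -m jog '[0,0,0,0,-0.055,0,-1,0,0,2,0,-0.055,0,-1,0,0,4,0,-0.055,0,-1,0,0,6,0,-0.055,0,-1,0,0,8,0,-0.055,0,-1,0,0,9,0,-0.055,0,-1,0,0,9,0,-0.055,0,-1]'; python3 go.py; python3 cmp.py 13|grep -A2 second
```

```text
t: 24.15
ee_pos: [0.4966, -0.38, 0.0294]
ee_rot: [0.021, 0.999, -0.001, 0.027]
force: [0.3, 0.1, -4.0]
opening: 0.0155
gripper_force: 40.0
t 24.15 pos [ 496.6 -380.    29.4] yaw 3.099 open 15.5 F [ 0.3  0.1 -4. ] q1,q6 [-0.35 -1.24]
top second z hist [(16, 16), (18, 26), (20, 37), (22, 41), (24, 33), (26, 14), (28, 13)]
    [array([ 0.4844, -0.3812]), np.float64(86.812), np.float64(69.6537), np.float64(-0.1261)] n 151 slope [-0.031  0.004]
scene seated z hist [(16, 28), (18, 75), (20, 80), (22, 46), (24, 15), (28, 11), (30, 12), (32, 9), (34, 12), (36, 10), (38, 12), (40, 16), (42, 44), (44, 26)]
--
scene second z hist [(18, 21), (20, 53), (22, 69), (24, 38), (26, 13), (28, 12), (44, 17), (46, 14)]
    [array([ 0.4971, -0.3798]), np.float64(94.5096), np.float64(62.2413), np.float64(-0.0668)] n 194 slope [-0.018  0.015]
    [array([ 0.51  , -0.3801]), np.float64(34.1509), np.float64(20.5358), np.float64(0.0888)] n 47 slope [-0.046  0.048]
```

```bash
python3 -m jog '[0,0,2,0,0,0,-1,0,0,2,0,0,0,-1,0,0,2,0,0,0,-0.1,0,0,2,0,0,0,-0.1,0,0,2,0,0,0,-0.1,0,0,-60,0,0.055,0,-0.1,0,0,-120,0,0.055,0,-0.1,60,60,-120,0,0.055,0,-0.1,80,150,-120,0,0.055,0,-0.1,80,250,-120,0,0.055,0,-0.1,80,350,-120,0,0.055,0,0.8,80,350,-120,0,0.055,0,0.8]';python3 cmp.py 14; python3 m1.py | head -0
cat > m3.py <<'E'
from h import *
import sys
tag=sys.argv[1]
S=dict(c0=(.450,.367),c1=(.4445,.2538),c2=(.439,.1385),c3=(.4275,.0268))
for n in('top','scene'):
    p,d=cap(n,n+tag);np.savez(f'{n}{tag}.npz',p=p,d=d)
    for k,c in S.items():print(n,k,[np.round(x,4) for x in face(n,d,c,.026) or []])
E
python3 m3.py 15; python3 go.py
```

```text
t: 25.75
ee_pos: [0.4253, -0.0846, 0.1456]
ee_rot: [0.021, 1.0, 0.0, 0.001]
force: [0.9, 0.2, 0.5]
opening: 0.0539
gripper_force: 0.0
top seated z hist [(10, 18), (12, 41), (14, 71), (16, 107), (18, 122), (20, 92), (22, 58), (24, 23), (26, 14), (38, 20), (40, 18), (42, 22), (44, 22), (46, 14)]
    [array([ 0.4973, -0.2956]), np.float64(98.1898), np.float64(70.9166), np.float64(-0.0343)] n 450 slope [0.002 0.008]
    [array([ 0.4976, -0.2949]), np.float64(60.2209), np.float64(17.1736), np.float64(-0.0532)] n 96 slope [-0.007  0.015]
top second z hist [(10, 17), (12, 35), (14, 68), (16, 96), (18, 104), (20, 99), (22, 64), (24, 33), (26, 14), (36, 14), (38, 19), (40, 22), (42, 25), (44, 12), (46, 10)]
    [array([ 0.4929, -0.3798]), np.float64(98.3945), np.float64(71.1616), np.float64(-0.0375)] n 431 slope [0.001 0.007]
    [array([ 0.4936, -0.3792]), np.float64(59.5067), np.float64(16.0703), np.float64(-0.0702)] n 88 slope [-0.024  0.053]
scene seated z hist [(16, 40), (18, 90), (20, 108), (22, 44), (24, 24), (26, 9), (28, 17), (30, 12), (34, 13), (38, 16), (40, 14), (42, 36), (44, 37)
[... 1241 characters left out ...]
np.float64(0.0258), array([0.4557, 0.3671]), np.int64(695)]
scene c1 [array([0.446 , 0.2539]), np.float64(95.5098), np.float64(55.4932), np.float64(0.2279), np.float64(0.0258), array([0.4494, 0.2541]), np.int64(654)]
scene c2 [array([0.4395, 0.1383]), np.float64(96.0648), np.float64(55.6408), np.float64(0.1685), np.float64(0.0257), array([0.4442, 0.1393]), np.int64(614)]
scene c3 [array([0.4299, 0.0267]), np.float64(97.0076), np.float64(56.719), np.float64(0.139), np.float64(0.0258), array([0.4328, 0.0278]), np.int64(574)]
t 25.95 pos [425.8 -84.9 145.6] yaw 3.103 open 70.1 F [ 0.4  0.3 -0.3] q1,q6 [ 0.26 -1.87]Exception ignored on flushing sys.stdout:
BrokenPipeError: [Errno 32] Broken pipe
```

Both plates are now flat: slopes about 0, tops about 19 mm, yaw about -0.04. On to the corks, starting with cork3 and dome3.

```bash
python3 go.py 428.5 26.8 146 0.153 428.5 26.8 7 0.153
```

```text
t 25.95 pos [425.8 -84.9 145.6] yaw 3.103 open 70.1 F [ 0.4  0.3 -0.3] q1,q6 [ 0.26 -1.87]
[1.5, 111.7, -0.4] [0.0, 0.001, -0.191]
[1.7, 111.7, 138.6] [0.0, 0.001, -0.191]
```

```bash
python3 -m jog '[1.5,56,0,0,0,-0.1,0.6,1.5,112,0,0,0,-0.191,0.6,1.5,112,0,0,0,-0.191,0.6,1.5,112,0,0,0,-0.191,0.6,1.5,112,50,0,0,-0.191,0.6,1.5,112,100,0,0,-0.191,0.6,1.5,112,125,0,0,-0.191,0.6,1.5,112,138,0,0,-0.191,0.6,1.5,112,138,0,0,-0.191,0.6,1.5,112,138,0,0,-0.191,0.6]' 15; python3 go.py; python3 -m jog '[0,0,0,0,0,0,-1,0,0,0,0,0,0,-1,0,0,0,0,0,0,-1,0,0,-30,0,0,0,-1,0,0,-80,0,0,0,-1,0,0,-110,0,0,0,-1,0,0,-110,0,0,0,-1]' 15; python3 go.py 583.5 12.7 117 0 583.5 12.7 64 0
```

```text
t: 27.2
ee_pos: [0.429, 0.0247, 0.0076]
ee_rot: [-0.073, 0.997, 0.0, 0.0]
force: [-0.5, 0.1, 0.2]
opening: 0.0703
gripper_force: 0.0
t 27.20 pos [429.   24.7   7.6] yaw -2.995 open 70.3 F [-0.5  0.1  0.2] q1,q6 [ 0.52 -1.94]
t: 28.08
ee_pos: [0.43, 0.0264, 0.1195]
ee_rot: [-0.075, 0.997, 0.001, 0.002]
force: [-0.1, 0.6, -1.5]
opening: 0.0557
gripper_force: 15.0
t 28.07 pos [430.   26.4 119.5] yaw -2.992 open 55.7 F [-0.1  0.6 -1.5] q1,q6 [ 0.52 -1.94]
[-149.7, -36.4, 3.2] [0.002, 0.005, 0.149]
[-149.5, -36.5, 56.2] [0.002, 0.005, 0.149]
```

```bash
python3 -m jog '[-50,-12,0,0,0,0.1,-1,-100,-24,0,0,0,0.149,-1,-150,-36,0,0,0,0.149,-1,-150,-36,0,0,0,0.149,-1,-150,-36,0,0,0,0.149,-1,-150,-36,30,0,0,0.149,-1,-150,-36,45,0,0,0.149,-1,-150,-36,53,0,0,0.149,-1,-150,-36,53,0,0,0.149,-1]'; python3 go.py 583.5 12.7 62 0
cat > held.py <<'E'
import sys
from h import *
tag,x,y,z=sys.argv[1],*map(float,sys.argv[2:5])
for n in('top','scene'):
    p,d=cap(n,n+tag);P=cloud(n,d);m=(d>0)&(P[...,2]>z-.014)&(P[...,2]<z+.007)&(np.hypot(P[...,0]-x,P[...,1]-y)<.075)
    hsv=cv2.cvtColor(p,cv2.COLOR_RGB2HSV);m&=(hsv[...,0]<24)&(hsv[...,0]>6)&(hsv[...,1]>90)
    t=m&(P[...,2]>z-.007);q=P[t]
    if len(q)<15: print(n,'none',len(q));continue
    A=np.c_[q[:,:2]-[x,y],np.ones(len(q))];s=np.linalg.lstsq(A,q[:,2],rcond=None)[0]
    print(n,[np.round(v,4) for v in rect(q)],'z',np.median(q[:,2]).round(4),'n',len(q),'slope',s[:2].round(3))
E
python3 held.py 16 .5835 .0127 .084
```

```text
t: 29.2
ee_pos: [0.5821, 0.0123, 0.0641]
ee_rot: [-0.0, 1.0, -0.0, -0.0]
force: [0.4, 0.2, -0.5]
opening: 0.0561
gripper_force: 15.0
t 29.20 pos [582.1  12.3  64.1] yaw -3.141 open 56.1 F [ 0.4  0.2 -0.5] q1,q6 [ 0.36 -1.93]
[-1.4, 0.4, 2.1] [-0.0, -0.0, 0.0]
top [array([0.5614, 0.0117]), np.float64(52.6965), np.float64(51.8613), np.float64(-0.0149)] z 0.0817 n 150 slope [-0.003  0.009]
scene [array([0.5932, 0.0124]), np.float64(74.3594), np.float64(55.6776), np.float64(0.0046)] z 0.0825 n 500 slope [-0.013  0.   ]
```

```bash
python3 -m jog '[-2,0,1,0,0,0,-1,-2,0,2,0,0,0,-1,-2,0,2,0,0,0,-1]'; python3 -m jog '[0,0,0,0,0,0,0.55,0,0,0,0,0,0,0.55,0,0,0,0,0,0,0.55,0,0,-15,0,0,0,0.55,0,0,-40,0,0,0,0.55,0,0,-80,0,0,0,0.6,50,20,-80,0,0,0,0.6,100,60,-80,0,0,0,0.6,100,60,-80,0,0,0,0.6]'; python3 held.py 17 .5835 .0127 .081; python3 go.py 440 138.5 140 0.163 440 138.5 7 0.163
```

```text
t: 29.68
ee_pos: [0.5849, 0.0123, 0.0627]
ee_rot: [0.0, 1.0, 0.0, 0.001]
force: [0.1, 0.5, 1.8]
opening: 0.056
gripper_force: 15.0
t: 30.8
ee_pos: [0.4821, 0.0738, 0.1437]
ee_rot: [-0.002, 1.0, 0.001, 0.001]
force: [1.0, -0.6, 0.8]
opening: 0.0696
gripper_force: 0.0
top [array([ 0.5913, -0.0032]), np.float64(70.804), np.float64(24.2933), np.float64(-0.0357)] z 0.0791 n 164 slope [-0.027  0.015]
scene [array([0.588, 0.014]), np.float64(90.2035), np.float64(52.6764), np.float64(-0.0055)] z 0.0808 n 664 slope [-0.009 -0.002]
t 30.90 pos [484.5  73.1 143.6] yaw -3.140 open 70.0 F [0.6 0.9 0.7] q1,q6 [ 0.55 -2.12]
[44.4, 65.5, 3.6] [0.001, 0.002, -0.161]
[44.7, 65.4, 136.6] [0.001, 0.002, -0.161]
```

Cork3 stands level on its dome (slope about 0.01, top at 81 mm). Next is cork2.

```bash
python3 -m jog '[44,65,0,0,0,-0.1,0.6,44,65,0,0,0,-0.161,0.6,44,65,0,0,0,-0.161,0.6,44,65,40,0,0,-0.161,0.6,44,65,95,0,0,-0.161,0.6,44,65,125,0,0,-0.161,0.6,44,65,136,0,0,-0.161,0.6,44,65,136,0,0,-0.161,0.6,44,65,136,0,0,-0.161,0.6]' 15; python3 go.py; python3 -m jog '[0,0,0,0,0,0,-1,0,0,0,0,0,0,-1,0,0,0,0,0,0,-1,0,0,-30,0,0,0,-1,0,0,-80,0,0,0,-1,0,0,-110,0,0,0,-1,0,0,-110,0,0,0,-1]' 15; python3 go.py 577 138.1 117 0 577 138.1 64 0
```

```text
t: 32.02
ee_pos: [0.4414, 0.1377, 0.0072]
ee_rot: [-0.08, 0.997, 0.001, 0.001]
force: [-1.1, -0.1, 0.2]
opening: 0.0702
gripper_force: 0.0
t 32.02 pos [441.4 137.7   7.2] yaw -2.981 open 70.2 F [-1.1 -0.1  0.2] q1,q6 [ 0.73 -2.14]
t: 32.9
ee_pos: [0.4416, 0.1383, 0.1187]
ee_rot: [-0.081, 0.997, 0.002, 0.002]
force: [-0.2, -0.3, -1.4]
opening: 0.056
gripper_force: 15.0
t 32.90 pos [441.6 138.3 118.7] yaw -2.980 open 56.0 F [-0.2 -0.3 -1.4] q1,q6 [ 0.73 -2.14]
[-133.6, -22.0, 2.3] [0.003, 0.005, 0.161]
[-133.4, -22.1, 55.2] [0.003, 0.005, 0.161]
```

```bash
python3 -m jog '[-50,-8,0,0,0,0.1,-1,-100,-16,0,0,0,0.161,-1,-134,-22,0,0,0,0.161,-1,-134,-22,0,0,0,0.161,-1,-134,-22,30,0,0,0.161,-1,-134,-22,45,0,0,0.161,-1,-134,-22,54,0,0,0.161,-1,-134,-22,54,0,0,0.161,-1]'; python3 go.py 576.5 138.1 62.5 0;python3 held.py 18 .5747 .1381 .084
```

```text
t: 33.9
ee_pos: [0.5759, 0.1371, 0.0621]
ee_rot: [-0.0, 1.0, -0.0, -0.0]
force: [-0.0, -0.1, 0.1]
opening: 0.0562
gripper_force: 15.0
t 33.90 pos [575.9 137.1  62.1] yaw -3.141 open 56.2 F [-0.  -0.1  0.1] q1,q6 [ 0.56 -2.13]
[-0.6, 1.0, -0.4] [-0.0, -0.0, 0.0]
top [array([0.5482, 0.1364]), np.float64(52.0946), np.float64(37.8733), np.float64(-1.5557)] z 0.0809 n 134 slope [ 0.015 -0.015]
scene [array([0.5878, 0.1373]), np.float64(74.1255), np.float64(51.5578), np.float64(0.0786)] z 0.082 n 493 slope [-0.008  0.007]
```

```bash
python3 -m jog '[0,1,0.5,0,0,0,-1,0,1,1,0,0,0,-1]'; python3 -m jog '[0,0,0,0,0,0,0.55,0,0,0,0,0,0,0.55,0,0,0,0,0,0,0.55,0,0,-15,0,0,0,0.55,0,0,-40,0,0,0,0.55,0,0,-80,0,0,0,0.6,50,20,-80,0,0,0,0.6,100,60,-80,0,0,0,0.6,100,60,-80,0,0,0,0.6]'; python3 held.py 19 .5747 .1381 .081; python3 go.py 445.5 253.8 140 0.234 445.5 253.8 7 0.234
```

```text
t: 34.25
ee_pos: [0.5763, 0.1382, 0.0614]
ee_rot: [0.0, 1.0, 0.0, 0.0]
force: [-0.2, 0.8, -0.6]
opening: 0.0559
gripper_force: 15.0
t: 35.38
ee_pos: [0.4741, 0.2, 0.1429]
ee_rot: [-0.002, 1.0, 0.001, 0.001]
force: [0.5, 0.2, 0.6]
opening: 0.07
gripper_force: 0.0
top [array([0.5814, 0.1364]), np.float64(72.8124), np.float64(52.3819), np.float64(0.0007)] z 0.0798 n 364 slope [0.    0.019]
scene [array([0.5791, 0.1396]), np.float64(87.2089), np.float64(51.4246), np.float64(-0.0014)] z 0.0807 n 573 slope [-0.002  0.006]
t 35.48 pos [476.2 198.9 142.5] yaw -3.140 open 70.2 F [ 0.6 -0.4  0.3] q1,q6 [ 0.78 -2.35]
[30.6, 55.0, 2.5] [0.001, 0.002, -0.232]
[30.8, 54.8, 135.5] [0.001, 0.002, -0.232]
```

```bash
python3 -m jog '[30,55,0,0,0,-0.12,0.6,30,55,0,0,0,-0.232,0.6,30,55,0,0,0,-0.232,0.6,30,55,40,0,0,-0.232,0.6,30,55,95,0,0,-0.232,0.6,30,55,125,0,0,-0.232,0.6,30,55,135,0,0,-0.232,0.6,30,55,135,0,0,-0.232,0.6,30,55,135,0,0,-0.232,0.6]' 15; python3 go.py; python3 -m jog '[0,0,0,0,0,0,-1,0,0,0,0,0,0,-1,0,0,0,0,0,0,-1,0,0,-30,0,0,0,-1,0,0,-80,0,0,0,-1,0,0,-110,0,0,0,-1,0,0,-110,0,0,0,-1]' 15; python3 go.py 577.5 259.8 117 0 577.5 259.8 62 0
```

```text
t: 36.6
ee_pos: [0.4471, 0.2536, 0.0074]
ee_rot: [-0.115, 0.993, 0.001, 0.001]
force: [0.5, 0.2, 0.1]
opening: 0.0702
gripper_force: 0.0
t 36.60 pos [447.1 253.6   7.4] yaw -2.911 open 70.2 F [0.5 0.2 0.1] q1,q6 [ 0.9  -2.24]
t: 37.48
ee_pos: [0.4472, 0.2542, 0.1188]
ee_rot: [-0.116, 0.993, 0.002, 0.002]
force: [-0.2, -0.8, -0.4]
opening: 0.0558
gripper_force: 15.0
t 37.48 pos [447.2 254.2 118.8] yaw -2.909 open 55.8 F [-0.2 -0.8 -0.4] q1,q6 [ 0.9  -2.24]
[-128.1, -24.6, 2.3] [0.004, 0.004, 0.232]
[-127.8, -24.7, 57.3] [0.004, 0.004, 0.232]
```

```bash
python3 -m jog '[-50,-10,0,0,0,0.12,-1,-100,-20,0,0,0,0.232,-1,-128,-24,0,0,0,0.232,-1,-128,-24,0,0,0,0.232,-1,-128,-24,30,0,0,0.232,-1,-128,-24,45,0,0,0.232,-1,-128,-24,54,0,0,0.232,-1,-128,-24,54,0,0,0.232,-1]'; python3 go.py 577.5 259.8 62 0;python3 held.py 20 .5763 .2598 .084
```

```text
t: 38.48
ee_pos: [0.576, 0.2592, 0.0621]
ee_rot: [-0.0, 1.0, -0.0, -0.0]
force: [-0.0, -0.4, -0.2]
opening: 0.0561
gripper_force: 15.0
t 38.48 pos [576.  259.2  62.1] yaw -3.141 open 56.1 F [-0.  -0.4 -0.2] q1,q6 [ 0.73 -2.3 ]
[-1.5, 0.6, 0.1] [-0.0, -0.0, 0.0]
top [array([0.5474, 0.2577]), np.float64(52.177), np.float64(37.6546), np.float64(1.5641)] z 0.0816 n 143 slope [-0.003 -0.012]
scene [array([0.588 , 0.2595]), np.float64(65.8591), np.float64(53.478), np.float64(-0.0618)] z 0.082 n 371 slope [0.006 0.003]
```

```bash
python3 -m jog '[-2,1,0.5,0,0,0,-1,-2,1,1,0,0,0,-1]'; python3 -m jog '[0,0,0,0,0,0,0.55,0,0,0,0,0,0,0.55,0,0,0,0,0,0,0.55,0,0,-15,0,0,0,0.55,0,0,-40,0,0,0,0.55,0,0,-80,0,0,0,0.6,50,20,-80,0,0,0,0.6,100,60,-80,0,0,0,0.6,100,60,-80,0,0,0,0.6]'; python3 held.py 21 .5763 .2598 .081; python3 go.py 451 366.7 140 -0.03 451 366.7 7 -0.03
```

```text
t: 38.83
ee_pos: [0.5785, 0.2603, 0.0614]
ee_rot: [0.0, 1.0, 0.0, 0.0]
force: [-0.4, 0.4, 0.0]
opening: 0.056
gripper_force: 15.0
t: 39.95
ee_pos: [0.4761, 0.3224, 0.143]
ee_rot: [-0.002, 1.0, 0.001, 0.001]
force: [0.3, 0.8, -0.2]
opening: 0.0701
gripper_force: 0.0
top [array([0.5761, 0.2585]), np.float64(88.6296), np.float64(54.4768), np.float64(-0.0115)] z 0.0797 n 413 slope [-0.011  0.02 ]
scene [array([0.5796, 0.2609]), np.float64(87.9029), np.float64(49.0361), np.float64(-0.0134)] z 0.0812 n 275 slope [0.004 0.019]
t 40.05 pos [478.  321.  142.4] yaw -3.140 open 70.0 F [ 0.4 -0.4  0.3] q1,q6 [ 0.93 -2.5 ]
[27.0, 45.8, 2.5] [0.001, 0.001, 0.032]
[27.1, 45.6, 135.5] [0.001, 0.001, 0.032]
```

```bash
python3 -m jog '[27,45.5,0,0,0,0.032,0.6,27,45.5,0,0,0,0.032,0.6,27,45.5,0,0,0,0.032,0.6,27,45.5,40,0,0,0.032,0.6,27,45.5,95,0,0,0.032,0.6,27,45.5,125,0,0,0.032,0.6,27,45.5,135,0,0,0.032,0.6,27,45.5,135,0,0,0.032,0.6,27,45.5,135,0,0,0.032,0.6]' 15; python3 go.py; python3 -m jog '[0,0,0,0,0,0,-1,0,0,0,0,0,0,-1,0,0,0,0,0,0,-1,0,0,-30,0,0,0,-1,0,0,-80,0,0,0,-1,0,0,-110,0,0,0,-1,0,0,-110,0,0,0,-1]' 15; python3 go.py 584 374.5 117 0 584 374.5 62 0
```

```text
t: 41.18
ee_pos: [0.4522, 0.3662, 0.0076]
ee_rot: [0.016, 1.0, 0.001, 0.001]
force: [-0.2, 0.1, 0.3]
opening: 0.0703
gripper_force: 0.0
t 41.17 pos [452.2 366.2   7.6] yaw 3.109 open 70.3 F [-0.2  0.1  0.3] q1,q6 [ 1.02 -2.62]
t: 42.05
ee_pos: [0.4521, 0.3669, 0.119]
ee_rot: [0.016, 1.0, 0.002, 0.001]
force: [-1.2, -0.0, -0.9]
opening: 0.0557
gripper_force: 15.0
t 42.05 pos [452.1 366.9 119. ] yaw 3.110 open 55.7 F [-1.2 -0.  -0.9] q1,q6 [ 1.02 -2.62]
[-131.6, 11.8, 2.4] [0.004, 0.003, -0.032]
[-131.4, 11.5, 57.4] [0.004, 0.003, -0.032]
```

```bash
python3 -m jog '[-50,4,0,0,0,0,-1,-100,8,0,0,0,-0.032,-1,-133,12,0,0,0,-0.032,-1,-133,12,0,0,0,-0.032,-1,-133,12,30,0,0,-0.032,-1,-133,12,45,0,0,-0.032,-1,-133,12,54,0,0,-0.032,-1,-133,12,54,0,0,-0.032,-1]'; python3 go.py 584 374.5 62 0;python3 held.py 22 .5828 .3745 .084
```

```text
t: 43.05
ee_pos: [0.5843, 0.3735, 0.0622]
ee_rot: [-0.0, 1.0, -0.0, 0.0]
force: [0.9, 0.6, -1.2]
opening: 0.0558
gripper_force: 15.0
t 43.05 pos [584.3 373.5  62.2] yaw -3.141 open 55.8 F [ 0.9  0.6 -1.2] q1,q6 [ 0.85 -2.42]
[0.3, 1.0, 0.2] [-0.0, 0.0, 0.0]
top [array([0.55  , 0.3716]), np.float64(54.9681), np.float64(27.7836), np.float64(1.5477)] z 0.0815 n 133 slope [ 0.001 -0.034]
scene [array([0.5947, 0.3736]), np.float64(66.7485), np.float64(51.682), np.float64(0.0052)] z 0.082 n 356 slope [ 0.001 -0.004]
```

```bash
python3 -m jog '[0,1,0.5,0,0,0,-1,0,1,1,0,0,0,-1]'; python3 -m jog '[0,0,0,0,0,0,0.55,0,0,0,0,0,0,0.55,0,0,0,0,0,0,0.55,0,0,-15,0,0,0,0.55,0,0,-40,0,0,0,0.55,0,0,-80,0,0,0,0.6,50,0,-120,0,0,0,0.6,110,0,-140,0,0,0,0.6,160,50,-140,0,0,0,0.6,180,110,-140,0,0,0,0.6,180,110,-140,0,0,0,0.6]'; python3 cmp.py 23; for a in "24 .5835 .0127" "25 .5747 .1381" "26 .5763 .2598" "27 .5828 .3745"; do python3 held.py $a .081; done; python3 m2.py 28|grep grip; python3 go.py
python3 - <<'E'
import cv2
t=cv2.imread('pics/top28.png')[120:330,140:500];cv2.imwrite('pics/fin.png',cv2.resize(t,None,fx=2.2,fy=2.2,interpolation=cv2.INTER_CUBIC))
E
```

```text
t: 43.4
ee_pos: [0.5846, 0.3745, 0.0614]
ee_rot: [0.0, 1.0, 0.0, 0.0]
force: [0.0, -0.9, -1.3]
opening: 0.0561
gripper_force: 15.0
t: 44.78
ee_pos: [0.4029, 0.4875, 0.2026]
ee_rot: [-0.002, 1.0, 0.001, 0.001]
force: [0.0, -0.8, -0.2]
opening: 0.0701
gripper_force: 0.0
top seated z hist [(10, 10), (12, 35), (14, 69), (16, 109), (18, 128), (20, 86), (22, 56), (24, 29), (26, 13), (38, 22), (40, 21), (42, 19), (44, 26)]
    [array([ 0.4971, -0.2955]), np.float64(99.0258), np.float64(70.8226), np.float64(-0.0454)] n 448 slope [-0.003  0.001]
    [array([ 0.4977, -0.2952]), np.float64(60.0124), np.float64(16.5401), np.float64(-0.0509)] n 92 slope [ 0.003 -0.051]
top second z hist [(10, 12), (12, 32), (14, 82), (16, 101), (18, 110), (20, 92), (22, 68), (24, 23), (26, 12), (36, 9), (38, 20), (40, 26), (42, 21), (44, 16), (46, 11)]
    [array([ 0.4928, -0.3792]), np.float64(97.2598), np.float64(72.1138), np.float64(-0.022)] n 453 slope [0.004 0.003]
    [array([ 0.4938, -0.3786]), np.float64(60.5439), np.float64(16.5532), np.float64(-0.0538)] n 94 slope [-0.005  0.049]
scene seated z hist [(1
[... 1566 characters left out ...]
n 522 slope [-0.001 -0.003]
top [array([0.5831, 0.3721]), np.float64(90.2241), np.float64(56.2748), np.float64(0.0198)] z 0.0796 n 494 slope [0.003 0.038]
scene [array([0.5873, 0.3728]), np.float64(81.8198), np.float64(47.6248), np.float64(-0.007)] z 0.0808 n 313 slope [-0.004  0.034]
top grip [array([ 0.5945, -0.3399]), np.float64(68.2701), np.float64(16.7426), np.float64(1.5052), np.float64(0.0662), array([ 0.5949, -0.3391]), np.int64(101)]
scene grip [array([ 0.5987, -0.3403]), np.float64(69.6594), np.float64(21.6663), np.float64(1.5655), np.float64(0.0674), array([ 0.5987, -0.3392]), np.int64(167)]
t 45.38 pos [405.  483.9 201.2] yaw 3.141 open 70.0 F [ 0.3 -0.6  1. ] q1,q6 [ 1.18 -2.75]
```

View pics/fin.png

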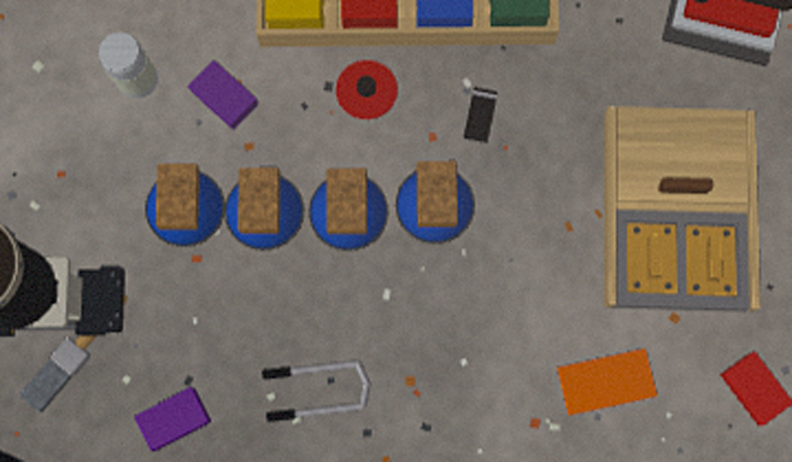

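View pics/scene28.png

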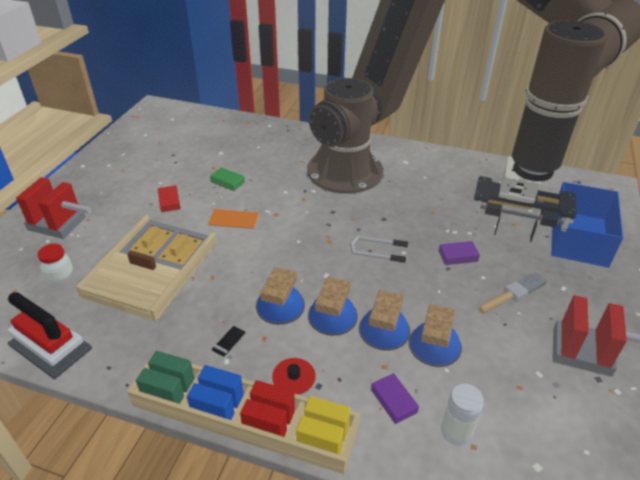

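The top view shows all four corks level on their domes at px (177,197), (259,200), (347,200) and (437,193). Both plates lie flat in the pockets at (652,257) and (711,258), the door is open, and the bystanders look unmoved. Handing in.

```bash
python3 -c "
from rig import arm
print(arm.hand_in())"
```

```text
the job is handed in; nothing more can be done
None
```

I handed the job in at about 45 s of robot time: the door is at its open stop, both brass plates lie flat in their pockets, and all four corks stand level on their own domes, by the last camera check; the hand-in gave no verdict.

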